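Put the hand dies away in the leaning die rack

TASK

The cutting is finished: take the three steel hand dies off the white cutting board one at a time and put each, cutting head first, into the leaning pocket of the rack that matches its head, resting on the pocket's floor. The cutting edges are easily spoilt and the floors are set at different depths that nobody has noted, so feel each die gently down onto its floor, without ramming, before letting go: it must not drop, even a little. Leave the mallet, the jar and the pile of press dies where they are.

Things in the scene. Friction and masses are not known exactly. Their poses are not given: they have to be found in the camera images.
- die_round: plain steel hand die, 120 mm tall, 0.4 kg, upright on a white board 8 mm thick: a round cutting head 50 mm in diameter, 35 mm high, at the bottom; above it a square shank 26 x 26 mm, sides parallel to its x and y axes, from 35 to 110 mm height, then a 22 mm round striking end up to 120 mm. Origin: centre of the underside of the head; z runs up the shank.
- die_square: plain steel hand die, 120 mm tall, 0.4 kg, upright on a white board 8 mm thick: a square cutting head 44 x 44 mm, 35 mm high, at the bottom; above it a square shank 26 x 26 mm, sides parallel to its x and y axes, from 35 to 110 mm height, then a 22 mm round striking end up to 120 mm. Origin: centre of the underside of the head; z runs up the shank.
- die_oblong: plain steel hand die, 120 mm tall, 0.4 kg, upright on a white board 8 mm thick: an oblong cutting head 30 mm (its x) by 70 mm (its y), 35 mm high, at the bottom; above it a square shank 26 x 26 mm, sides parallel to its x and y axes, from 35 to 110 mm height, then a 22 mm round striking end up to 120 mm. Origin: centre of the underside of the head; z runs up the shank.
- pocket_round (a point): mouth centre of the pocket for the round die: round, 52.2 mm in diameter, rim chamfered 2 mm, its dark springy floor 20 to 38 mm down (unknown, each its own), in a wooden block (face 86 mm in x, 88 in y) leaning 25 degrees towards the robot. z out of the pocket along its axis, y level, x up the slope. Three blocks, 91 mm apart in any order, in a grey rack; mouths 80 mm above the table.
- block_round: the wooden block, 88 mm wide, that holds the round pocket; origin: centre of its underside, 12 mm above the table; z up
- pocket_square (a point): mouth centre of the pocket for the square die: square, 46.2 x 46.2 mm, rim chamfered 2 mm, its dark springy floor 20 to 38 mm down (unknown, each its own), in a wooden block (face 86 mm in x, 88 in y) leaning 25 degrees towards the robot. z out of the pocket along its axis, y level, x up the slope. Three blocks, 91 mm apart in any order, in a grey rack; mouths 80 mm above the table.
- block_square: the wooden block, 88 mm wide, that holds the square pocket; origin: centre of its underside, 12 mm above the table; z up
- pocket_oblong (a point): mouth centre of the pocket for the oblong die: oblong, 32.2 mm (x) by 72.2 mm (y), rim chamfered 2 mm, its dark springy floor 20 to 38 mm down (unknown, each its own), in a wooden block (face 86 mm in x, 88 in y) leaning 25 degrees towards the robot. z out of the pocket along its axis, y level, x up the slope. Three blocks, 91 mm apart in any order, in a grey rack; mouths 80 mm above the table.
- block_oblong: the wooden block, 88 mm wide, that holds the oblong pocket; origin: centre of its underside, 12 mm above the table; z up
- die_stack: bystander: pile of four plywood-backed press dies, 120 x 170 mm, 80 mm high; origin at the centre of its underside
- rivet_jar: bystander: clear jar 60 mm in diameter, 80 mm tall, standing; origin at the centre of its underside
- mallet: bystander: mallet lying down, wooden handle 180 mm long along -x, white head 56 mm thick and 100 mm wide across y at its +x end; origin on the table below the handle
Things that resemble listed ones, but are neither listed nor needed, are in the scene too. Leave any orange or purple look-alike of the die_oblong alone.

How it is judged:
By the outcome, as a careful person would: the job done as asked, in the order asked, and still so for the second after the job is handed in, with the robot touching nothing.
It also fails if it takes over 72 s, if anything falls off the work surface, if the arm or the gripper's body presses on something with over 40 N, if the wrist force passes 120 N, or if a joint passes its speed limit or range.

ROBOT

A 6-joint arm with a two-finger parallel gripper is mounted at the origin on the work surface. World frame = base frame: x ahead of the robot, y to its left, z up, the work surface at z = 0. Lengths are in m, angles in rad, forces in N, time in s.
With the tool pointing down it reaches from about 0.325 to 0.85 m from the base axis. Payload 15.5 kg.
Tool frame: the origin (TCP) lies at the very end of the fingers, on their centre line; the grasp point (between the pads) lies 19 mm behind it (ctrl.grasp_offset is the distance from the TCP to the grasp point, in m); z points along the fingers, y is the line along which they close (so a half turn about z gives the same grasp; the last joint's range is limited). The gripper opens to 91 mm and grips with 3 to 60 N. Pads are 32 mm wide; open, the fingers measure 118 mm over their backs; the gripper's body (76 mm by 178 mm) begins 60 mm behind the grasp point.
Start: joints at [-1.258, 0.494, 1.345, -0, 1.302, -0.096], TCP at [0.248, -0.574, 0.186] pointing down, gripper open.
Joint ranges: [-2.91, 2.91], [-0.82, 2.16], [0.22, 2.67], [-1.22, 4.37], [0.12, 2.79], [-3.08, 3.08]. Speed limits (rad/s): [1.89, 1.89, 2.57, 3.01, 3.01, 3.01].

INTERFACE

Orientations are given as a unit quaternion [w, x, y, z].
In Python, from plant import readout, camera, ctrl, search_frame gives the robot as it stands. The module is installed in compiled form; this text tells all that it offers.
- The arm moves only by the tool move_arm, never from a script. Its argument "steps" is a list of rows, each a list of 5 numbers: the shift along the tool's x, y, z in mm, then the turn about the tool's z in rad, then the gripper command: -1 is shut, 1 is fully open, values between are in proportion. A call has 1 to 8 rows; each row shifts and turns the commanded pose from where the row before left it, along the tool's axes as they then stand; what a row does not reach is not made up. A row lasts 1/12 s, in which the tool goes at most 41.7 mm and 7.16 degrees, less where a joint would pass 70% of its speed; a pose out of reach is approached as far as the arm can. A call is refused whole if a number of a shift passes 41.7 or a number of a turn 0.125, either way. A call with a gripper value outside its range is refused whole. The fingers move at their own pace and stop on an object; "newtons" is the grip in N (left out, the last holds). Time passes only in rows, so rows that do not move let the fingers close. It gives the time, the measured TCP pose, the force, the opening and the grip force at its end, in the units of the state.
- readout.get_obs(): the state, without advancing time (a new reading comes with each control period).
- camera(name): name is "scene" or "top" or "wrist"; returns a dict with "color" (400x640x3 uint8, blue, green, red), "fx", "fy", "cx", "cy" (pixels), "T" (4x4, takes a point from camera to world coordinates). Camera axes: x right, y down, z forward; pixel columns grow to the right and rows downward; lengths in m; the calibration is good to about 2 mm. A picture is of the moment at which its call begins. There is no depth.
- ctrl.hand_in(): hands the job in; it is judged then, once.
Trained networks look in a picture, given as the dict that the camera call returned (one of the last four; its "shot" number tells which), for a name from the list of things; names that differ only in an ending like _2 or _b are one class to them, and where a whole thing is asked for, a point or a joint stands for the part that bears it (a point fixed in the world has none). Each returns a list of dicts, best first, with "p" (0 to 1); they miss things now and then, are a little off and sometimes report something else, mostly with a low value. They report only what shows in the picture. A call takes as long as a camera call. They do not tell look-alikes from the thing itself.
- search_frame(picture, label): "rect" ([centre column, centre row, width, height] in pixels, round what is visible of it).
The state is a dict: "t": time; "joint_positions": joint angles; "qvel": joint speeds; "joint_efforts": joint torques, N m; "ee_pos": TCP position; "eef_rot": TCP orientation; "ft_force": force on the tool from outside, world axes, zero at the start; "ft_torque": the same for the moment, N m; "opening": opening from 0.0 (shut) to 1.0 (fully open); "grasp_force": force on a finger pad.
Only numpy, scipy, OpenCV 4.12 (cv2) and the standard library are available. Lean on these libraries where they do the work, as an engineer would, in place of code of your own. Each camera call takes 0.05 s, during which the arm holds its last target. There are 200 camera calls.

## Working session

There is one attempt and no reset: what is moved stays moved. The work goes in short steps, Python scripts to look and compute and a tool call to move; the robot and the scene stay as the last step left them, time stands still between calls to the robot, and variables do not carry over. Pictures are saved under pics/ and viewed, at most 10 in all, crops included, and the job is handed in when it is done.

Besides the shell and the picture viewer there is one more tool, called after "Request:" as name(argument=value, ...) on one line, values as JSON. move_arm: Moves the arm, as the interface text tells. Its arguments: {"type":"object","properties":{"steps":{"type":"array"},"newtons":{"type":"number"}},"required":["steps"]}

```bash
mkdir -p pics
cat > h.py <<'E'
import numpy as np, cv2
from plant import readout, camera, ctrl, search_frame
from scipy.spatial.transform import Rotation as R
def pix2ray(c,u,v):
    T=np.array(c["T"]); d=T[:3,:3]@np.array([(u-c["cx"])/c["fx"],(v-c["cy"])/c["fy"],1]); return T[:3,3],d/np.linalg.norm(d)
def onz(c,u,v,z):
    o,d=pix2ray(c,u,v); return o+d*(z-o[2])/d[2]
def proj(c,P):
    T=np.array(c["T"]); q=T[:3,:3].T@(np.array(P)-T[:3,3]); return np.array([c["fx"]*q[0]/q[2]+c["cx"],c["fy"]*q[1]/q[2]+c["cy"]])
def tri(rays):
    A=np.zeros((3,3));b=np.zeros(3)
    for o,d in rays:
        M=np.eye(3)-np.outer(d,d);A+=M;b+=M@o
    return np.linalg.solve(A,b)
def quat(): 
    q=readout.get_obs()["eef_rot"]; return R.from_quat([q[1],q[2],q[3],q[0]])
E
python3 - <<'E'
from h import *
names=["die_round","die_square","die_oblong","pocket_round","pocket_square","pocket_oblong","block_round","block_square","block_oblong","die_stack","rivet_jar","mallet"]
for n in ("scene","top"):
    c=camera(n); cv2.imwrite(f"pics/{n}0.png",c["color"]); print(n,np.round(np.array(c["T"]),3).tolist(),c["fx"])
    for l in names:
        for r in search_frame(c,l)[:3]:
            print(l,round(r["p"],2),np.round(r["rect"]),np.round(onz(c,*r["rect"][:2],0.08),3)[:2])
o=readout.get_obs();print(o["t"],o["ee_pos"],quat().as_matrix().round(3).tolist())
E
```

```text
scene [[0.795, 0.392, -0.462, 1.186], [0.606, -0.507, 0.613, -0.909], [0.006, -0.768, -0.641, 1.005], [0.0, 0.0, 0.0, 1.0]] 491.09221573580527
die_round 0.59 [293. 267.  16.  37.] [ 0.621 -0.274]
die_square 0.82 [228. 247.  22.  40.] [ 0.439 -0.325]
die_oblong 0.88 [202. 222.  13.  42.] [ 0.309 -0.3  ]
die_oblong 0.69 [169. 246.  21.  42.] [ 0.312 -0.416]
die_oblong 0.18 [364. 202.  42.  33.] [0.62 0.05]
pocket_round 0.83 [397. 173.  38.  36.] [0.626 0.232]
pocket_square 0.81 [362. 199.  43.  35.] [0.611 0.057]
pocket_square 0.69 [397. 174.  34.  32.] [0.627 0.226]
pocket_oblong 0.87 [379. 188.  38.  37.] [0.621 0.135]
block_round 0.63 [397. 174.  31.  29.] [0.627 0.226]
block_square 0.8 [364. 201.  43.  36.] [0.618 0.054]
block_square 0.69 [397. 175.  38.  33.] [0.629 0.225]
block_square 0.51 [294. 268.  17.  40.] [ 0.626 -0.276]
block_oblong 0.59 [382. 188.  39.  38.] [0.626 0.139]
die_stack 0.81 [421. 248.  68.  62.] [ 0.845 -0.015]
rivet_jar 0.84 [306. 183.  17.  32.] [0.43  0.016]
rivet_jar 0.35 [381. 187.  38.  35.] [0.623 0.139]
mallet 0.63 [340. 303.  74.  77.] [ 0.781 -0.294
[... 283 characters left out ...]
0.41  -0.308]
die_square 0.56 [278. 196.  28.  32.] [0.573 0.096]
die_oblong 0.79 [350. 228.  22.  14.] [ 0.475 -0.134]
pocket_round 0.89 [224. 191.  34.  35.] [0.583 0.27 ]
pocket_square 0.68 [280. 195.  28.  34.] [0.576 0.091]
pocket_oblong 0.89 [253. 192.  31.  31.] [0.584 0.177]
block_round 0.56 [225. 192.  31.  33.] [0.581 0.265]
block_square 0.6 [281. 195.  30.  34.] [0.574 0.088]
block_oblong 0.61 [256. 192.  30.  30.] [0.582 0.169]
die_stack 0.63 [294. 127.  56.  37.] [0.796 0.055]
rivet_jar 0.81 [286. 258.  19.  19.] [0.377 0.064]
mallet 0.83 [391. 150.  71.  37.] [ 0.73  -0.259]
1.3 [ 0.24789109 -0.57375419  0.18603177] [[0.918, 0.397, 0.0], [0.397, -0.918, -0.0], [0.0, 0.0, -1.0]]
```

View pics/scene0.png

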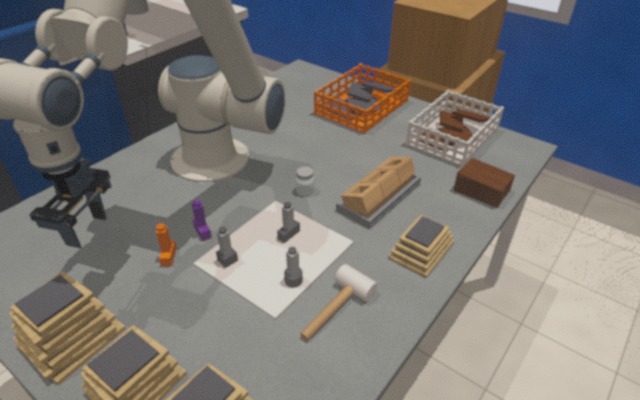

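View pics/top0.png

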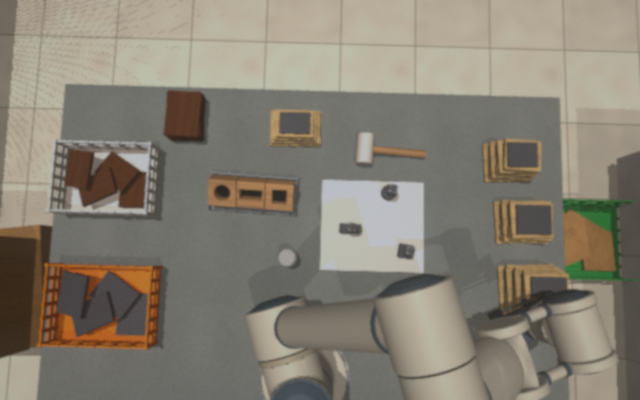

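The scene view shows the round die at (293,267), the square die at (228,247) and the oblong die at (288,222) on the board. The orange and purple look-alikes are at (165,243) and (200,218). The top view shows the rack pockets at (222,191) round, (251,193) oblong and (279,195) square.

Run:
```python
from h import *
s=camera("scene");t=camera("top");w=camera("wrist")
for n,a,b in [("round",(293,267),(390,192)),("square",(228,246),(406,251)),("oblong",(288,222),(350,228)),("pR",(401,165),(222,191)),("pO",(382,182),(251,193)),("pS",(362,198),(279,195)),("jar",(306,182),(287,258))]:
    ra,rb=pix2ray(s,*a),pix2ray(t,*b); P=tri([ra,rb]); print(n,P.round(3),(proj(s,P)-a).round(1),onz(t,*b,.07).round(3))
o=readout.get_obs();Rt=quat().as_matrix();T=np.array(w["T"])
print("cam in tool",(Rt.T@(T[:3,3]-o["ee_pos"])).round(4),(Rt.T@T[:3,:3]).round(3).tolist(),w["fx"],w["cx"],w["cy"],o["ft_force"],o["t"])
```

```text
round [ 0.601 -0.259  0.053] [-1.6  0.1] [ 0.596 -0.259  0.07 ]
square [ 0.413 -0.31   0.056] [-1.9  0. ] [ 0.409 -0.311  0.07 ]
oblong [ 0.48  -0.133  0.053] [-0.8  0. ] [ 0.477 -0.133  0.07 ]
pR [0.596 0.286 0.065] [-3.9  0.6] [0.584 0.277 0.07 ]
pO [0.589 0.192 0.05 ] [-2.3  0.3] [0.58  0.185 0.07 ]
pS [0.582 0.099 0.043] [-0.7  0.1] [0.576 0.095 0.07 ]
jar [0.381 0.069 0.028] [-1.5  0.1] [0.377 0.063 0.07 ]
cam in tool [ 0.0838  0.0013 -0.1995] [[-0.001, -0.955, -0.296], [1.0, -0.0, -0.0], [0.0, -0.296, 0.955]] 348.29798494565716 318.78732591906373 195.29321478320276 [0.00651024 0.10689286 0.17631223] 1.45
```

Request:
move_arm(steps=[[10, -8, -20, 0, 1], [29, -23, -10, 0, 1], [29, -23, 0, 0, 1], [29, -23, 0, 0, 1], [29, -23, 0, 0, 1], [29, -23, 0, 0, 1], [29, -23, 0, 0, 1], [29, -23, 0, 0, 1]])

```text
t: 2.12
ee_pos: [0.3769, -0.3325, 0.2162]
eef_rot: [0.0, 0.979, 0.202, 0.0]
ft_force: [0.9, -0.5, 0.1]
opening: 1.001
grasp_force: 0.0
```

Request:
move_arm(steps=[[29, -23, 0, 0, 1], [29, -23, 0, 0, 1], [29, -23, 0, 0, 1], [20, -15, 0, 0, 1], [0, 0, 0, 0, 1]])

```text
t: 2.53
ee_pos: [0.4429, -0.2109, 0.2162]
eef_rot: [-0.0, 0.979, 0.204, 0.0]
ft_force: [-0.1, -0.8, 0.2]
opening: 1.004
grasp_force: 0.0
```

Run:
```python
from h import *
w=camera("wrist"); cv2.imwrite("pics/w1.png",w["color"]); o=readout.get_obs(); print(o["t"],o["ee_pos"],o["joint_positions"])
np.save("w1T.npy",w["T"])
for l in ["die_round","die_square","die_oblong"]:
    for r in search_frame(w,l)[:2]: print(l,round(r["p"],2),np.round(r["rect"]))
for n,P in [("round",(.598,-.259,.128)),("square",(.411,-.31,.128)),("oblong",(.479,-.133,.128))]: print(n,proj(w,P).round(), proj(w,(P[0],P[1],.008)).round())
```

```text
2.5833 [ 0.44213562 -0.21273344  0.21615718] [-5.70393215e-01  2.72224555e-01  1.62428669e+00  2.26235263e-04
  1.24486700e+00  5.89222420e-01]
die_round 0.77 [438.  38.  84.  64.]
die_square 0.89 [391. 233.  53.  70.]
die_oblong 0.93 [313. 318.  44.  88.]
die_oblong 0.91 [270. 105.  70.  59.]
round [457.  33.] [415.  50.]
square [403. 261.] [381. 216.]
oblong [247. 113.] [268. 106.]
```

View pics/w1.png

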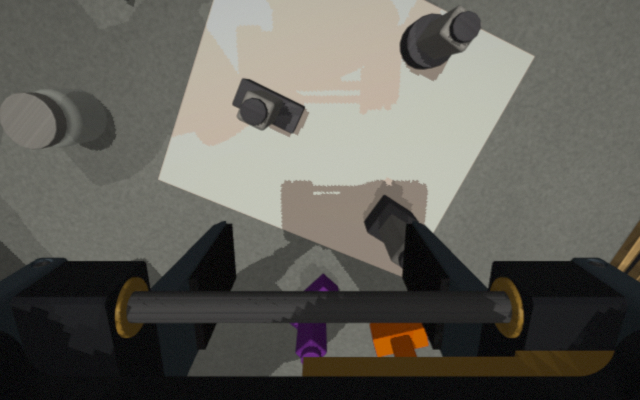

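The wrist view shows the oblong die (top cap at (254,111), head corners near (243,80)–(303,130)), the round die (cap at (465,25)) and the square die (head at (391,215), partly behind a finger). The purple and orange look-alikes are at the bottom.

Run:
```python
import cv2,numpy as np
im=cv2.imread("pics/w1.png")
f=lambda x,y:cv2.resize(im[y:y+100,x:x+100],(400,400),interpolation=cv2.INTER_CUBIC)
a=np.hstack([f(220,60),f(395,0)])
cv2.imwrite("pics/c1.png",a)
```

```text
(no output)
```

View pics/c1.png

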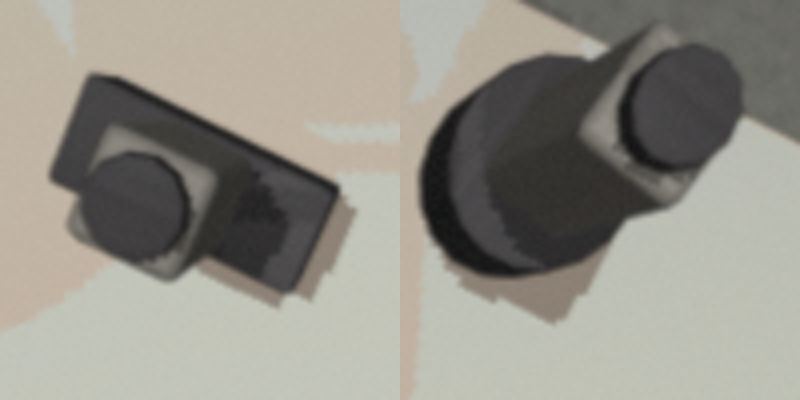

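Left crop: the oblong head's corners are clear, at full-image (244,79), (304,107), (292,132) and (233,105), with the cap at (254,111). Right crop: the round die's shank corners are at (460,7), (440,32) and (462,51), with the cap at (466,27).

Run:
```python
from h import *
w=camera("wrist"); t=camera("top")
C=[onz(w,*p,.043)[:2] for p in [(243.75,78.75),(303.75,107),(292.5,132.5),(233,105)]]
print("obl head",np.mean(C,0).round(4),[np.linalg.norm(C[i]-C[i-1]).round(4) for i in range(4)],[np.degrees(np.arctan2(*(C[j]-C[i])[::-1])).round(1) for i,j in((0,1),(3,2))])
print("obl cap",onz(w,254,111.5,.128).round(4), "rnd cap",onz(w,466.5,27,.128).round(4))
S=[onz(w,*p,.118)[:2] for p in [(460,7),(440.5,32.5),(462.5,51)]]
print("rnd shank",np.mean([S[0],S[2]],0).round(4),[np.degrees(np.arctan2(*(S[i]-S[1])[::-1])).round(1) for i in(0,2)],[np.linalg.norm(S[i]-S[1]).round(4) for i in(0,2)])
for n,a,b in(("o",(254,111.5),(350,228)),("r",(466.5,27),(390,190))):
  P=tri([pix2ray(w,*a),pix2ray(t,*b)]);print(n,P.round(3))
print(readout.get_obs()["ee_pos"],np.degrees(quat().as_euler("zyx")).round(2))
```

```text
obl head [ 0.4809 -0.1426] [np.float64(0.0288), np.float64(0.0666), np.float64(0.029), np.float64(0.0673)] [np.float64(-91.4), np.float64(-91.5)]
obl cap [ 0.4809 -0.1426  0.128 ] rnd cap [ 0.6024 -0.2679  0.128 ]
rnd shank [ 0.6022 -0.268 ] [np.float64(-12.9), np.float64(-102.1)] [np.float64(0.0222), np.float64(0.0231)]
o [ 0.475 -0.134  0.076]
r [ 0.578 -0.238  0.221]
[ 0.44089912 -0.21545952  0.21599925] [-2.3290e+01 -1.0000e-02  1.7999e+02]
```

Request:
move_arm(steps=[[0, 0, -8, 0.108, 1], [0, 0, -8, 0.108, 1], [0, 0, -9, 0.108, 1], [0, 0, -9, 0.108, 1], [4, -38, 0, 0, 1], [4, -38, 0, 0, 1], [4, -38, 0, 0, 1], [4, -38, 0, 0, 1]])

```text
t: 3.5
ee_pos: [0.4608, -0.0625, 0.2501]
eef_rot: [0.0, 1.0, -0.013, 0.0]
ft_force: [0.3, -0.7, -1.1]
opening: 0.996
grasp_force: 0.0
```

Request:
move_arm(steps=[[4, -38, 0, 0, 1], [4, -38, 0, 0, 1], [4, -38, 0, 0, 1], [4, -38, 0, 0, 1], [4, -38, 0, 0, 1], [4, -38, 0, 0, 1], [0, 0, 0, 0, 1], [0, 0, 0, 0, 1]])

```text
t: 4.17
ee_pos: [0.4906, 0.1652, 0.2498]
eef_rot: [0.0, 1.0, -0.011, -0.0]
ft_force: [-0.3, -0.9, -0.4]
opening: 0.999
grasp_force: 0.0
```

Run:
```python
from h import *
w=camera("wrist"); cv2.imwrite("pics/w2.png",w["color"]); o=readout.get_obs(); print(o["t"],o["ee_pos"],o["joint_positions"],np.degrees(quat().as_euler("zyx")).round(2))
np.save("w2T.npy",w["T"])
for l in ["pocket_round","pocket_square","pocket_oblong"]:
    for r in search_frame(w,l)[:2]: print(l,round(r["p"],2),np.round(r["rect"]),onz(w,*r["rect"][:2],.08).round(3))
cv2.imwrite("pics/w2c.png",cv2.resize(w["color"][:220,80:560],None,fx=1.66,fy=1.66,interpolation=cv2.INTER_CUBIC))
```

```text
4.2167 [0.49054882 0.16400449 0.24979794] [ 2.07383399e-01  2.80201874e-01  1.51293976e+00 -3.06181466e-04
  1.34891511e+00  1.80195658e+00] [ 1.3600e+00 -2.0000e-02  1.7998e+02]
pocket_round 0.9 [202.  75. 104.  99.] [0.59  0.278 0.08 ]
pocket_square 0.58 [390.  78. 103. 102.] [0.583 0.09  0.08 ]
pocket_oblong 0.59 [294.  78.  96.  99.] [0.585 0.187 0.08 ]
```

View pics/w2c.png

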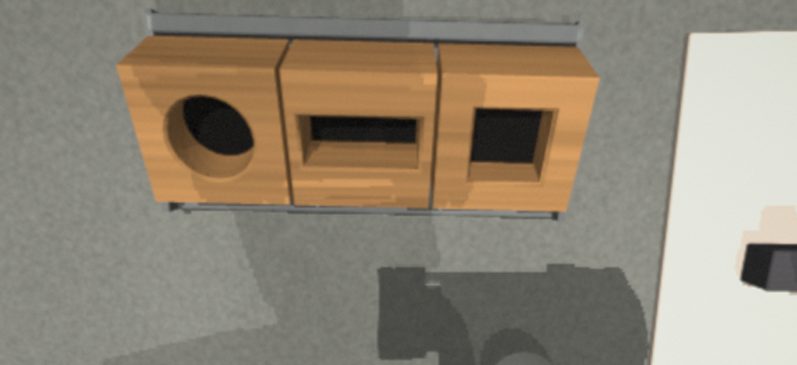

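The crop shows the rack from the far side, left to right: round, oblong and square pockets. The block faces span crop (120,66)–(598,77) at the top edge and (155,203)–(567,211) at the bottom edge.

```bash
cat > rack.py <<'E'
from h import *
from scipy.optimize import least_squares
w=camera("wrist")
def frame(yaw,lean=25):
    # x up slope, z out, leaning to -x ; y = z x x
    a=np.radians(lean); X=np.array([np.cos(a),0,np.sin(a)]);Z=np.array([-np.sin(a),0,np.cos(a)]);Y=np.cross(Z,X)
    return R.from_euler("z",yaw).as_matrix()@np.stack([X,Y,Z],1)
g=lambda x,y:np.array([x/1.66+80,y/1.66])-.2
obs=[((-43,135),g(155,203)),((43,135),g(120,66)),((43,-135),g(598,77)),((-43,-135),g(567,211)),((-43,45.5),g(290,207)),((-43,-45.5),g(434,210)),
]
msq=[((1,1),g(472,107)),((1,-1),g(556,107)),((-1,-1),g(541,181)),((-1,1),g(469,181))]
mob=[((1,1),g(297,114)),((1,-1),g(424,118)),((-1,-1),g(418,169)),((-1,1),g(303,165))]
def res(p,full=False):
    F=frame(p[3],p[4]);r=[]
    for (x,y),uv in obs: r.append(proj(w,p[:3]+F@[x/1e3,y/1e3,0])-uv)
    for (a,b),uv in msq: r.append(proj(w,p[:3]+F@[a*p[5],-.091+b*p[5],0])-uv)
    for (a,b),uv in mob: r.append(proj(w,p[:3]+F@[a*(p[5]-.007),b*(p[5]+.013),0])-uv)
    return np.ravel(r)
s=least_squares(res,[.585,.187,.08,0,25,.024],loss="soft_l1")
print(s.x.round(4)); print(res(s.x).reshape(-1,2).round(1).tolist())
F=frame(s.x[3],s.x[4])
for n,k in(("round",1),("oblong",0),("square",-1)):print(n,(s.x[:3]+F@[0,.091*k,0]).round(4))
t=camera("top");
for n,k in(("round",1),("oblong",0),("square",-1)):print(n,proj(t,s.x[:3]+F@[0,.091*k,0]).round(1))
E
python3 rack.py
```

```text
[ 0.5767  0.1814  0.0799 -0.0449 21.5087  0.0235]
[[0.6, 0.3], [-0.8, -1.2], [-0.1, -2.0], [0.1, 0.0], [1.6, -0.6], [-1.7, -0.9], [1.8, -0.3], [-0.6, 0.6], [0.1, 1.1], [-0.9, 0.2], [0.8, 0.6], [-1.5, -0.4], [0.7, 0.6], [-0.0, 1.7]]
round [0.5808 0.2724 0.0799]
oblong [0.5767 0.1814 0.0799]
square [0.5726 0.0905 0.0799]
round [222.9 191.7]
oblong [251.5 193.7]
square [280.2 195.8]
```

Request:
move_arm(steps=[[0, 38.5, 0, 0, 1], [0, 38.5, 0, 0, 1], [0, 38.5, 0, 0, 1], [0, 38.5, 0, 0, 1], [0, 38.5, 0, 0, 1], [0, 38.5, 0, 0, 1], [-1, 38, 0, 0, 1], [-1, 38, 0, 0, 1]])

```text
t: 5.13
ee_pos: [0.4802, -0.1451, 0.2503]
eef_rot: [0.0, 1.0, -0.013, 0.0]
ft_force: [0.6, 0.6, -0.9]
opening: 1.005
grasp_force: 0.0
```

Request:
move_arm(steps=[[0, 0, 10, 0, 1], [0, 0, 30, 0, 1], [0, 0, 30, 0, 1]])

```text
t: 5.38
ee_pos: [0.4814, -0.1445, 0.1801]
eef_rot: [0.001, 1.0, -0.014, 0.001]
ft_force: [0.3, 0.3, -1.4]
opening: 1.001
grasp_force: 0.0
```

Run:
```python
from h import *
w=camera("wrist"); cv2.imwrite("pics/w3.png",w["color"]); o=readout.get_obs(); print(o["t"],o["ee_pos"],o["eef_rot"],o["ft_force"])
for r in search_frame(w,"die_oblong")[:2]: print(r)
print(proj(w,(.481,-.1426,.128)),[proj(w,(.481+a*.015,-.1426+b*.035,.043)).round() for a,b in((1,1),(1,-1),(-1,-1),(-1,1))])
```

```text
5.4333 [ 0.47822857 -0.14274777  0.17443981] [-0.00103714  0.99990787 -0.01330481 -0.00248251] [-3.60125589  0.78002154 -7.78901662]
{'rect': [424.7, 340.7, 33.0, 31.2], 'p': 0.92}
{'rect': [310.6, 185.9, 70.9, 62.3], 'p': 0.81}
[314.58216305 204.07983756] [array([279., 163.]), array([351., 161.]), array([351., 191.]), array([281., 192.])]
```

View pics/w3.png

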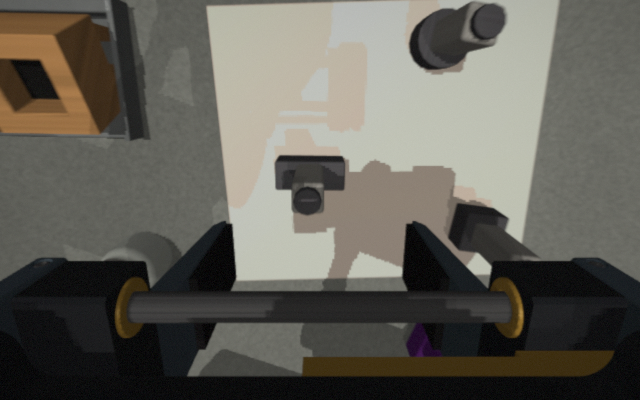

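The wrist view shows the oblong die between the fingers, with its cap at (307,201) and head edge (276–345,157). It sits a few mm further in +x and +y than I first measured, so I'm settling and re-measuring.

Request:
move_arm(steps=[[0, 0, 0, 0, 1], [0, 0, 0, 0, 1], [0, 0, 0, 0, 1]])

```text
t: 5.73
ee_pos: [0.482, -0.1429, 0.1818]
eef_rot: [0.001, 1.0, -0.012, 0.001]
ft_force: [0.4, -0.3, -0.2]
opening: 0.997
grasp_force: 0.0
```

```bash
cat >> h.py <<'E'
def look(name="wrist"):
    c=camera(name); return c
def darkbox(c,x0,y0,x1,y1,th=75):
    g=cv2.cvtColor(c["color"][y0:y1,x0:x1],cv2.COLOR_BGR2GRAY); m=(g<th).astype(np.uint8)
    n,l,st,ce=cv2.connectedComponentsWithStats(m); i=1+np.argmax(st[1:,4]); return st[i][:4]+[x0,y0,0,0]
E
python3 - <<'E'
from h import *
w=camera("wrist"); o=readout.get_obs(); print(o["t"],o["ee_pos"],o["eef_rot"],o["ft_force"])
for r in search_frame(w,"die_oblong")[:2]: print(r)
b=darkbox(w,265,130,360,220); print(b)
e=[b[0],b[0]+b[2]]
for u in e: print(onz(w,u,b[1]+8,.043).round(4))
print("top edge x",onz(w,310,b[1],.043).round(4))
rnd=darkbox(w,400,0,520,80);print(rnd)
cv2.imwrite("pics/w4.png",w["color"])
g=cv2.cvtColor(w["color"],cv2.COLOR_BGR2GRAY)
# cap: circle
for (x0,y0,x1,y1) in((285,175,335,225),(460,0,520,50)):
    c=cv2.HoughCircles(cv2.resize(g[y0:y1,x0:x1],None,fx=4,fy=4,interpolation=cv2.INTER_CUBIC),cv2.HOUGH_GRADIENT,1,200,param1=80,param2=15,minRadius=40,maxRadius=90)
    if c is not None:
        c=c[0,0]; u,v=x0+c[0]/4,y0+c[1]/4; print("cap",u,v,c[2]/4,onz(w,u,v,.128).round(4))
E
```

```text
5.7833 [ 0.4819027  -0.14284692  0.18160414] [ 5.04402086e-04  9.99927127e-01 -1.20034619e-02  1.18465008e-03] [-0.50737012 -1.04388155 -0.50263025]
{'rect': [423.4, 338.9, 32.6, 31.8], 'p': 0.59}
[278 156  69  60]
[ 0.4953 -0.1043  0.043 ]
[ 0.4936 -0.1726  0.043 ]
top edge x [ 0.5025 -0.1362  0.043 ]
[412   5  79  65]
cap 307.875 201.375 15.4 [ 0.4834 -0.1359  0.128 ]
cap 487.625 19.125 21.525 [ 0.6067 -0.2587  0.128 ]
```

Request:
move_arm(steps=[[1, -6, 10, 0, 1], [0, 0, 25, 0, 1], [0, 0, 25, 0, 1], [0, 0, 25, 0, 1], [0, 0, 15, 0, 1], [0, 0, 2, 0, 1], [0, 0, 0, 0, 1]], newtons=5)

```text
t: 6.42
ee_pos: [0.4822, -0.1365, 0.0781]
eef_rot: [-0.0, 1.0, -0.012, -0.0]
ft_force: [-0.1, 0.0, 0.5]
opening: 1.0
grasp_force: 0.0
```

Request:
move_arm(steps=[[0, 0, 0, 0, -1], [0, 0, 0, 0, -1], [0, 0, 0, 0, -1], [0, 0, 0, 0, -1], [0, 0, 0, 0, -1], [0, 0, 0, 0, -1], [0, 0, 0, 0, -1]], newtons=5)

```text
t: 7.0
ee_pos: [0.4822, -0.1366, 0.0781]
eef_rot: [0.0, 1.0, -0.012, 0.0]
ft_force: [-0.7, -0.6, -0.1]
opening: 0.524
grasp_force: 0.0
```

Request:
move_arm(steps=[[0, 0, 0, 0, -1], [0, 0, 0, 0, -1], [0, 0, 0, 0, -1], [0, 0, 0, 0, -1], [0, 0, 0, 0, -1], [0, 0, 0, 0, -1]], newtons=5)

```text
t: 7.5
ee_pos: [0.4821, -0.1365, 0.0779]
eef_rot: [-0.0, 1.0, -0.012, -0.0]
ft_force: [-0.2, 0.6, -2.8]
opening: 0.287
grasp_force: 5.0
```

Request:
move_arm(steps=[[-3.9, 0, -0.6, 0, -1], [-4, 0, -0.4, 0, -1], [-4, 0, -0.2, 0, -1], [-4, 0, 0, 0, -1]])

```text
t: 7.83
ee_pos: [0.4656, -0.1361, 0.0792]
eef_rot: [-0.0, 1.0, -0.012, -0.0]
ft_force: [-0.0, -0.2, -4.0]
opening: 0.286
grasp_force: 5.0
```

Run:
```python
from h import *
w=camera("wrist"); cv2.imwrite("pics/w5.png",cv2.hconcat([w["color"][100:400,160:480],camera("scene")["color"][100:400,140:460]])); o=readout.get_obs(); print(o["t"],o["ee_pos"],o["eef_rot"],o["ft_force"],o["ft_torque"],o["opening"],o["grasp_force"])
```

```text
7.9333 [ 0.46534286 -0.13601177  0.07920266] [-1.34695695e-04  9.99925358e-01 -1.22125328e-02 -3.38308253e-04] [ 0.30174645 -0.25653841 -3.25439054] [ 0.04639672  0.06914714 -0.0498007 ] 0.2865856944355197 4.999106749892235
```

View pics/w5.png

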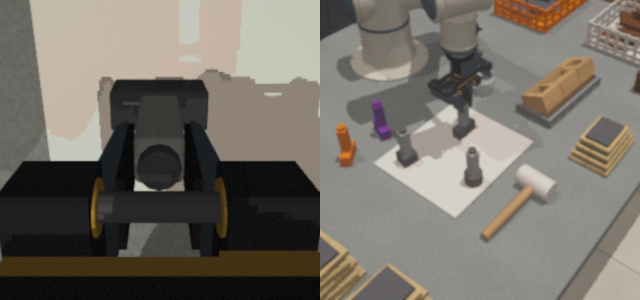

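The wrist crop shows the die still upright in the fingers (cap at full-image (320,266)). It was lifted instead of tipped. I'll put it back down and tip it with a lighter grip.

Request:
move_arm(steps=[[0, 0, 1, 0, -1], [0, 0, 1, 0, -1], [0, 0, 0.5, 0, -1], [0, 0, 0, 0, -1]], newtons=3)

```text
t: 8.27
ee_pos: [0.4666, -0.1363, 0.0768]
eef_rot: [0.0, 1.0, -0.012, 0.0]
ft_force: [-0.2, -0.3, 0.7]
opening: 0.284
grasp_force: 3.0
```

Request:
move_arm(steps=[[-2, 0, 0, 0, -1], [-2, 0, 0, 0, -1], [-2, 0, 0, 0, -1], [-2, 0, 0, 0, -1]], newtons=3)

```text
t: 8.6
ee_pos: [0.4582, -0.136, 0.0768]
eef_rot: [0.0, 1.0, -0.012, 0.0]
ft_force: [0.6, -0.6, 3.0]
opening: 0.283
grasp_force: 3.0
```

```bash
cat >> h.py <<'E'
def capcheck(c,x0=285,y0=235,x1=355,y1=330,L=.031):
    g=cv2.cvtColor(c["color"],cv2.COLOR_BGR2GRAY)
    o=readout.get_obs(); Rt=quat().as_matrix(); gp=o["ee_pos"]-.019*Rt[:,2]
    print("pred rows of cap by tilt",{a:int(proj(c,gp+L*(np.cos(np.radians(a))*np.array([0,0,1])-np.sin(np.radians(a))*Rt[:,0]))[1]) for a in(0,5,10,15,20,25,30)})
    s=cv2.resize(g[y0:y1,x0:x1],None,fx=4,fy=4,interpolation=cv2.INTER_CUBIC)
    q=cv2.HoughCircles(s,cv2.HOUGH_GRADIENT,1,400,param1=60,param2=12,minRadius=60,maxRadius=110)
    if q is not None: print("cap",x0+q[0,0,0]/4,y0+q[0,0,1]/4,q[0,0,2]/4)
    print("t",round(o["t"],2),o["ee_pos"].round(4),"F",np.round(o["ft_force"],1),"op",round(o["opening"],3),o["grasp_force"])
E
python3 - <<'E'
from h import *
w=camera("wrist");cv2.imwrite("pics/w6.png",w["color"]);capcheck(w)
E
```

```text
pred rows of cap by tilt {0: 271, 5: 276, 10: 280, 15: 284, 20: 288, 25: 291, 30: 294}
cap 319.375 270.625 22.875
t 8.65 [ 0.4578 -0.136   0.0768] F [0.5 0.3 3.3] op 0.283 3.0011094734072685
```

Run:
```python
import cv2,numpy as np
a=cv2.imread("pics/w6.png",0)
for c in (280,290,345,355): print(c,a[120:230:4,c].tolist())
```

```text
280 [187, 186, 186, 185, 187, 184, 187, 186, 186, 187, 186, 187, 185, 41, 33, 37, 37, 66, 57, 39, 39, 39, 38, 44, 49, 47, 29, 31]
290 [185, 186, 187, 187, 186, 188, 186, 185, 187, 187, 185, 186, 185, 38, 32, 33, 38, 63, 59, 38, 35, 65, 45, 46, 46, 44, 12, 7]
345 [197, 198, 200, 198, 198, 198, 195, 184, 183, 187, 193, 184, 185, 37, 28, 34, 38, 64, 60, 35, 38, 38, 39, 48, 44, 46, 20, 21]
355 [197, 198, 198, 196, 198, 198, 194, 185, 183, 190, 194, 184, 183, 40, 33, 31, 33, 47, 35, 41, 50, 50, 48, 49, 46, 45, 29, 28]
```

Column scans put the head's far edge at row 171, against 178 when upright. That is about 4–5° of tilt, so the tipping works and I'll continue the arc.

Request:
move_arm(steps=[[-3.2, 0, -0.2, 0, -1], [-3.2, 0, 0, 0, -1], [-3.2, 0, 0, 0, -1], [-3.2, 0, 0.2, 0, -1], [-3.2, 0, 0.4, 0, -1], [-3.2, 0, 0.5, 0, -1], [-3.2, 0, 0.6, 0, -1], [-3.2, 0, 0.7, 0, -1]])

```text
t: 9.32
ee_pos: [0.4323, -0.1353, 0.0745]
eef_rot: [0.0, 1.0, -0.012, -0.0]
ft_force: [0.1, -0.4, 1.5]
opening: 0.286
grasp_force: 3.0
```

Request:
move_arm(steps=[[-3.2, 0, 0.8, 0, -1], [-3.2, 0, 0.9, 0, -1], [-1.5, 0, 0.4, 0, -1], [0, 0, 0, 0, -1]])

```text
t: 9.65
ee_pos: [0.4243, -0.1351, 0.0723]
eef_rot: [-0.0, 1.0, -0.012, -0.0]
ft_force: [-0.3, -0.8, 0.6]
opening: 0.286
grasp_force: 3.0
```

```bash
cat >> h.py <<'E'
def headtilt(c,hx,L=.089,cols=(280,290,345,355),r0=60,r1=215):
    """row of head's far lower edge vs tilt; hx half head (x), L grasp to die bottom"""
    g=cv2.GaussianBlur(cv2.cvtColor(c["color"],cv2.COLOR_BGR2GRAY),(3,3),0)
    o=readout.get_obs(); Rt=quat().as_matrix(); gp=o["ee_pos"]-.019*Rt[:,2]
    def row(a):
        a=np.radians(a); ax=np.array([0,0,1])*np.cos(a)-Rt[:,0]*np.sin(a); xx=Rt[:,0]*np.cos(a)+np.array([0,0,1])*np.sin(a)
        return min(proj(c,gp-L*ax+xx*hx)[1],proj(c,gp-(L-.035)*ax+xx*hx)[1])
    A=np.arange(0,41); rows=np.array([row(a) for a in A])
    out=[]
    for k in cols:
        d=np.where(g[r0:r1,k]<100)[0]; v=r0+d[0] if len(d) else np.nan
        out.append((k,int(v),round(float(np.interp(-v,-rows,A)),1)))
    print("tilt",out,"t",round(o["t"],2),o["ee_pos"].round(4),"F",np.round(o["ft_force"],1),"op",round(o["opening"],3),o["grasp_force"])
E
python3 - <<'E'
from h import *
w=camera("wrist");cv2.imwrite("pics/w7.png",w["color"]);headtilt(w,.015)
E
```

```text
tilt [(280, 133, 26.1), (290, 133, 26.1), (345, 133, 26.1), (355, 133, 26.1)] t 9.7 [ 0.4245 -0.1351  0.0723] F [-0.8 -0.2  0.2] op 0.285 3.0001772940158844
```

Request:
move_arm(steps=[[0, 0, 0, 0, -1], [0, 0, 0, 0, -1], [0, 0, -10, 0, -1], [0, 0, -28, 0, -1], [0, 0, -28, 0, -1], [0, 0, -28, 0, -1], [0, 0, -24, 0, -1], [0, 0, -10, 0, -1]], newtons=40)

```text
t: 10.37
ee_pos: [0.4258, -0.1355, 0.2032]
eef_rot: [0.001, 1.0, -0.012, 0.002]
ft_force: [0.1, -0.9, -3.3]
opening: 0.281
grasp_force: 40.0
```

Request:
move_arm(steps=[[3, -10, 0, 0.021, -1], [7, -20, 0, 0, -1], [10, -34, 0, 0, -1], [11, -34, 0, 0, -1], [11, -34, 0, 0, -1], [11, -34, 0, 0, -1], [11, -34, 0, 0, -1], [11, -34, 0, 0, -1]])

```text
t: 11.03
ee_pos: [0.5101, 0.0973, 0.2001]
eef_rot: [-0.0, 1.0, -0.022, -0.0]
ft_force: [1.8, -0.1, -3.8]
opening: 0.281
grasp_force: 40.0
```

Request:
move_arm(steps=[[11, -34, 0, 0, -1], [8, -24, 0, 0, -1], [5, -16, 0, 0, -1], [2, -10, 0, 0, -1], [0, 0, 0, 0, -1], [0, 0, 0, 0, -1], [0, 0, 0, 0, -1], [0, 0, 0, 0, -1]])

```text
t: 11.7
ee_pos: [0.5395, 0.177, 0.2004]
eef_rot: [0.0, 1.0, -0.023, -0.0]
ft_force: [0.5, 0.2, -3.3]
opening: 0.283
grasp_force: 40.0
```

Run:
```python
from h import *
w=camera("wrist");cv2.imwrite("pics/w8.png",w["color"]);headtilt(w,.015)
cv2.imwrite("pics/w8c.png",cv2.resize(w["color"][0:300,80:560],None,fx=1.66,fy=1.66,interpolation=cv2.INTER_CUBIC)); np.save("w8T.npy",w["T"])
print(readout.get_obs()["eef_rot"])
```

```text
tilt [(280, 67, 40.0), (290, 67, 40.0), (345, 67, 40.0), (355, 67, 40.0)] t 11.75 [0.5397 0.1771 0.2005] F [-0.9 -0.  -3.7] op 0.279 39.99782145023346
[ 7.21530642e-05  9.99732537e-01 -2.31267157e-02 -6.31757081e-05]
```

View pics/w8c.png

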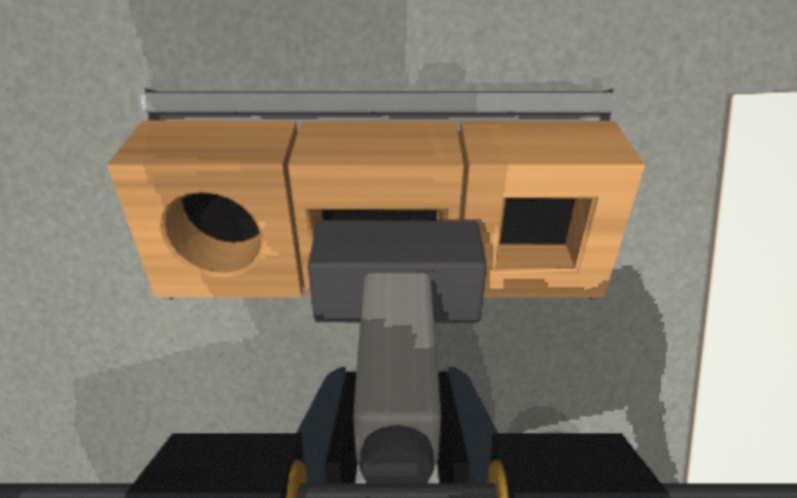

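The crop shows the tilted oblong die over its pocket, with the rack aligned with the image. Face corners are at (110,165), (642,165), (605,297) and (155,297). The head's far face edges are at rows 222 and 262.

```bash
python3 - <<'E'
import re
s=open("rack.py").read()
a=s.index("obs=[");b=s.index("def res")
s=s[:a]+'''obs=[((-43,135),g(155,297)),((43,135),g(110,165)),((43,-135),g(642,165)),((-43,-135),g(605,297)),((-43,45.5),g(301,297)),((43,45.5),g(288,165)),((43,-45.5),g(467,165))]
msq=[((1,1),g(501,197)),((1,-1),g(597,197)),((-1,-1),g(577,269)),((-1,1),g(497,269))]
mob=[((1,1),g(308,209)),((1,-1),g(448,209))]
'''+s[b:]+'''
o=readout.get_obs();Rt=quat().as_matrix();gp=o["ee_pos"]-.019*Rt[:,2];up=np.array([0,0,1.])
def die(q,z,x,y):
    a=q[0];ax=up*np.cos(a)-Rt[:,0]*np.sin(a);xx=Rt[:,0]*np.cos(a)+up*np.sin(a);yy=Rt[:,1]
    return gp+ax*(z-q[1])+xx*(x+q[2])+yy*(y+q[3])
D=[((0,.015,-.035),g(318,222)),((0,.015,.035),g(478,222)),((.035,.015,-.035),g(310,261)),((.035,.015,.035),g(486,262)),((.035,-.015,-.035),g(317,320)),((.035,-.015,.035),g(481,320)),((.12,0,0),g(397,456))]
f=lambda q:np.ravel([proj(w,die(q,*k))-uv for k,uv in D])
d=least_squares(f,[.44,.089,0,0],loss="soft_l1");print("die tilt",np.degrees(d.x[0]).round(1),"L,dx,dy",d.x[1:].round(4),f(d.x).round(1).tolist())
b=die(d.x,0,0,0);Fr=frame(s.x[3],25)
for n,k in(("oblong",0),):
    e=Fr.T@(b-(s.x[:3]+Fr@[0,.091*k,0]));print("die bottom in pocket frame mm",(e*1e3).round(1)); print("tool-frame of pocket axes x,z:",(Rt.T@Fr).round(3).tolist())
'''
open("rack2.py","w").write(s)
E
python3 rack2.py
```

```text
[ 5.76200e-01  1.84200e-01  7.90000e-02 -4.52000e-02  2.45141e+01
  2.42000e-02]
[[1.1, 0.0], [-0.2, -0.1], [1.0, -0.7], [-0.9, -0.4], [2.3, -0.1], [-0.8, -0.3], [-0.2, -0.5], [1.9, 0.1], [-0.5, 0.1], [0.1, 1.4], [-1.8, 1.5], [0.1, 0.1], [-0.4, 0.0]]
round [0.5803 0.2751 0.079 ]
oblong [0.5762 0.1842 0.079 ]
square [0.5721 0.0933 0.079 ]
round [222.1 191.8]
oblong [250.7 193.9]
square [279.3 196. ]
die tilt 20.4 L,dx,dy [0.0921 0.0067 0.0021] [0.7, -0.9, -0.8, -1.0, -0.1, 0.4, 0.2, -0.2, -0.4, 1.1, -0.8, 1.0, 1.0, -0.2]
die bottom in pocket frame mm [ 26.  -10.6  50.2]
tool-frame of pocket axes x,z: [[0.906, -0.001, -0.423], [-0.001, -1.0, 0.0], [-0.423, -0.0, -0.906]]
```

Request:
move_arm(steps=[[-8, -4, 0, 0, -1], [-10, -4.6, 3, 0, -1], [-5.6, -2, 8, 0, -1], [4, 0, 9, 0, -1], [4, 0, 9, 0, -1], [4, 0, 9, 0, -1], [3, 0, 6, 0, -1], [1.9, 0, 3.2, 0, -1]])

```text
t: 12.52
ee_pos: [0.5339, 0.1887, 0.1517]
eef_rot: [0.0, 1.0, -0.023, -0.001]
ft_force: [0.2, -0.8, -3.3]
opening: 0.281
grasp_force: 40.0
```

Request:
move_arm(steps=[[0, 0, 0, 0, -1], [0, 0, 0, 0, -1], [0, 0, 0, 0, -1]])

```text
t: 12.77
ee_pos: [0.5338, 0.1889, 0.1535]
eef_rot: [-0.0, 1.0, -0.023, 0.0]
ft_force: [0.2, 0.1, -4.7]
opening: 0.283
grasp_force: 40.0
```

Run:
```python
from h import *
w=camera("wrist");headtilt(w,.015)
cv2.imwrite("pics/w9c.png",cv2.resize(w["color"][20:260,160:480],None,fx=2.5,fy=2.5,interpolation=cv2.INTER_CUBIC)); np.save("w9T.npy",w["T"])
```

```text
tilt [(280, 60, 40.0), (290, 60, 40.0), (345, 60, 40.0), (355, 60, 40.0)] t 12.82 [0.5338 0.1889 0.1536] F [-0.9  0.2 -4.1] op 0.282 39.99784827232361
```

View pics/w9c.png

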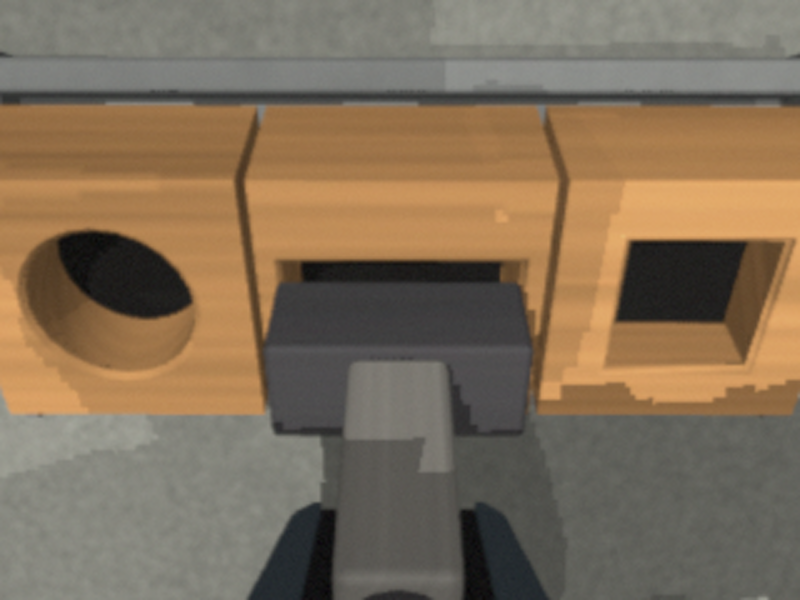

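The close-up shows the die centred sideways over the oblong mouth (both at column 401). The head's far lower edge is at row 283 and the mouth's far edge at row 262.

```bash
python3 - <<'E'
s=open("rack2.py").read()
a=s.index("g=lambda");b=s.index("def res")
s=s[:a]+'''g=lambda x,y:np.array([x/2.5+160,y/2.5+20])-.3
obs=[((43,44),g(244,180)),((43,-44),g(560,180)),((43,-47),g(568,180)),((43,47),g(238,180)),((-43,-47),g(536,415)),((-43,47),g(265,415))]
msq=[((1,1),g(628,238)),((1,-1),g(795,238)),((-1,-1),g(748,366)),((-1,1),g(605,366))]
mob=[((1,1),g(275,262)),((1,-1),g(528,262))]
'''+s[b:]
a=s.index("D=[");b=s.index("f=lambda q")
s=s[:a]+'''D=[((0,.015,-.035),g(281,284)),((0,.015,.035),g(522,284)),((.035,.015,-.035),g(266,347)),((.035,.015,.035),g(530,347)),((.035,-.015,-.035),g(274,433)),((.035,-.015,.035),g(524,433))]
'''+s[b:]
open("rack3.py","w").write(s)
E
python3 rack3.py
```

```text
[ 5.76400e-01  1.84500e-01  8.10000e-02 -4.09000e-02  2.51875e+01
  2.42000e-02]
[[0.0, 0.3], [-0.4, -0.3], [0.7, -0.4], [-1.8, 0.3], [0.7, -0.9], [0.4, -0.4], [0.3, 0.4], [-0.5, 0.0], [0.6, 1.1], [-0.6, 1.4], [1.0, -0.2], [-0.9, -0.7]]
round [0.5801 0.2754 0.081 ]
oblong [0.5764 0.1845 0.081 ]
square [0.5726 0.0936 0.081 ]
round [221.9 191.8]
oblong [250.5 193.8]
square [279.2 195.7]
die tilt 21.0 L,dx,dy [0.0923 0.0058 0.0017] [-0.2, -0.4, -1.7, -0.5, 0.2, -0.3, 0.8, -0.4, 1.0, 1.2, -0.8, 1.1]
die bottom in pocket frame mm [-0.7  0.8  8.6]
tool-frame of pocket axes x,z: [[0.907, -0.004, -0.422], [-0.004, -1.0, 0.002], [-0.422, 0.0, -0.907]]
```

Request:
move_arm(steps=[[0.4, 0.4, 0, 0, -1], [1.7, 0, 3.6, 0, -1], [1.7, 0, 3.6, 0, -1], [1.3, 0, 2.7, 0, -1], [0.8, 0, 1.8, 0, -1]], newtons=12)

```text
t: 13.33
ee_pos: [0.5395, 0.1882, 0.1409]
eef_rot: [0.0, 1.0, -0.023, -0.0]
ft_force: [-9.4, -1.3, 13.4]
opening: 0.288
grasp_force: 12.0
```

Request:
move_arm(steps=[[0.8, 0, 1.8, 0, -1], [0.8, 0, 1.8, 0, -1], [0, 0, 0, 0, -1]])

```text
t: 13.58
ee_pos: [0.5406, 0.1881, 0.1381]
eef_rot: [0.0, 1.0, -0.023, -0.0]
ft_force: [-4.5, -0.8, 4.5]
opening: 0.286
grasp_force: 12.0
```

```bash
cat >> h.py <<'E'
M={"round":(.5801,.2753,.080),"oblong":(.5763,.1844,.080),"square":(.5725,.0935,.080)}
def frame(yaw=-.043,lean=25):
    a=np.radians(lean); X=np.array([np.cos(a),0,np.sin(a)]);Z=np.array([-np.sin(a),0,np.cos(a)]);Y=np.cross(Z,X)
    return R.from_euler("z",yaw).as_matrix()@np.stack([X,Y,Z],1)
def state(n):
    o=readout.get_obs(); F=frame(); Rt=quat().as_matrix(); gp=o["ee_pos"]-.019*Rt[:,2]
    print("t",round(o["t"],2),"grasp pt in pocket mm",(F.T@(gp-M[n])*1e3).round(1),"force pocket",(F.T@o["ft_force"]).round(1),"tcp",o["ee_pos"].round(4))
E
python3 - <<'E'
from h import *
state("oblong")
E
```

```text
t 13.58 grasp pt in pocket mm [ 0.1  2.2 85. ] force pocket [-2.1 -1.   6. ] tcp [0.5406 0.1881 0.1381]
```

Run:
```python
from h import *
w=camera("wrist");cv2.imwrite("pics/w10.png",w["color"])
c=cv2.cvtColor(w["color"],cv2.COLOR_BGR2GRAY)
old=cv2.cvtColor(cv2.resize(cv2.imread("pics/w9c.png"),(320,240),interpolation=cv2.INTER_AREA),cv2.COLOR_BGR2GRAY)
for cols in (slice(276,286),slice(350,360)):
    print("new",list(zip(range(110,205,3),c[110:205:3,cols].mean(1).astype(int))))
    print("old",list(zip(range(110,205,3),old[90:185:3,cols.start-160:cols.stop-160].mean(1).astype(int))))
```

```text
new [(110, np.int64(156)), (113, np.int64(148)), (116, np.int64(144)), (119, np.int64(149)), (122, np.int64(149)), (125, np.int64(149)), (128, np.int64(153)), (131, np.int64(147)), (134, np.int64(132)), (137, np.int64(61)), (140, np.int64(62)), (143, np.int64(60)), (146, np.int64(61)), (149, np.int64(61)), (152, np.int64(62)), (155, np.int64(63)), (158, np.int64(63)), (161, np.int64(68)), (164, np.int64(83)), (167, np.int64(77)), (170, np.int64(77)), (173, np.int64(78)), (176, np.int64(76)), (179, np.int64(77)), (182, np.int64(76)), (185, np.int64(76)), (188, np.int64(76)), (191, np.int64(74)), (194, np.int64(46)), (197, np.int64(71)), (200, np.int64(124)), (203, np.int64(122))]
old [(110, np.int64(149)), (113, np.int64(149)), (116, np.int64(152)), (119, np.int64(147)), (122, np.int64(138)), (125, np.int64(46)), (128, np.int64(40)), (131, np.int64(42)), (134, np.int64(60)), (137, np.int64(61)), (140, np.int64(59)), (143, np.int64(59)), (146, np.int64(61)), (149, np.int64(61)), (152, np.int64(61)), (155, np.int64(63)), (158, np.int64(74)), (161, np.int64(80)), (164, np.int64(77)), (16
[... 941 characters left out ...]
03, np.int64(81))]
old [(110, np.int64(152)), (113, np.int64(151)), (116, np.int64(151)), (119, np.int64(147)), (122, np.int64(136)), (125, np.int64(37)), (128, np.int64(28)), (131, np.int64(28)), (134, np.int64(59)), (137, np.int64(60)), (140, np.int64(60)), (143, np.int64(61)), (146, np.int64(61)), (149, np.int64(63)), (152, np.int64(63)), (155, np.int64(63)), (158, np.int64(74)), (161, np.int64(82)), (164, np.int64(78)), (167, np.int64(78)), (170, np.int64(78)), (173, np.int64(78)), (176, np.int64(78)), (179, np.int64(77)), (182, np.int64(77)), (185, np.int64(76)), (188, np.int64(75)), (191, np.int64(68)), (194, np.int64(64)), (197, np.int64(81)), (200, np.int64(79)), (203, np.int64(81))]
```

Run:
```python
from h import *
w=camera("wrist");F=frame();m=np.array(M["oblong"])
for x in(.0161,.0181,.015,.013):print(x,[proj(w,m+F@[x,0,z]).round(1).tolist() for z in(0,-.002,-.005,-.01)])
for x in(.043,):print("face far edge",proj(w,m+F@[x,0,0]).round(1))
c=cv2.cvtColor(w["color"],cv2.COLOR_BGR2GRAY)
print(list(zip(range(60,136,2),c[60:136:2,300:330].mean(1).astype(int).tolist())))
# left/right columns of the mouth / head at row 139 and 150
for r in(139,150,158):
    d=np.where(c[r,230:420]<100)[0]+230; print(r,d.min(),d.max())
print(c[139,250:275].tolist(),c[139,355:385].tolist())
state("oblong")
```

```text
0.0161 [[319.9, 137.1], [319.9, 135.6], [319.9, 133.3], [319.8, 129.7]]
0.0181 [[319.9, 134.7], [319.9, 133.2], [319.9, 131.0], [319.8, 127.3]]
0.015 [[319.9, 138.4], [319.9, 136.9], [319.9, 134.6], [319.8, 131.0]]
0.013 [[319.9, 140.8], [319.9, 139.2], [319.9, 137.0], [319.8, 133.3]]
face far edge [319.9 102.6]
[(60, 125), (62, 118), (64, 77), (66, 69), (68, 114), (70, 119), (72, 119), (74, 117), (76, 119), (78, 117), (80, 116), (82, 119), (84, 125), (86, 123), (88, 124), (90, 124), (92, 120), (94, 120), (96, 128), (98, 131), (100, 130), (102, 130), (104, 151), (106, 156), (108, 158), (110, 158), (112, 154), (114, 146), (116, 144), (118, 146), (120, 150), (122, 151), (124, 150), (126, 149), (128, 152), (130, 150), (132, 144), (134, 131)]
139 255 419
150 230 419
158 258 419
[142, 145, 144, 139, 112, 81, 70, 74, 102, 137, 147, 149, 148, 147, 147, 146, 135, 115, 98, 78, 63, 60, 60, 61, 61] [59, 62, 63, 62, 62, 63, 64, 62, 61, 62, 62, 63, 60, 57, 70, 97, 104, 103, 131, 143, 144, 144, 146, 144, 144, 142, 107, 85, 77, 83]
t 13.68 grasp pt in pocket mm [ 0.2  2.2 84.9] force pocket [-3.8 -1.1  6.3] tcp [0.5407 0.1881 0.1381]
```

Request:
move_arm(steps=[[-0.45, 0, 0.2, 0, -1], [-0.45, 0, 0.2, 0, -1], [0, 0, 0, 0, -1]])

```text
t: 13.93
ee_pos: [0.5403, 0.1882, 0.1378]
eef_rot: [0.0, 1.0, -0.023, 0.0]
ft_force: [-3.4, -1.1, 4.9]
opening: 0.286
grasp_force: 12.0
```

Request:
move_arm(steps=[[0.8, 0, 1.8, 0, -1], [0, 0, 0, 0, -1]])

```text
t: 14.1
ee_pos: [0.5406, 0.1881, 0.136]
eef_rot: [0.0, 1.0, -0.023, -0.0]
ft_force: [-5.9, -0.6, 8.4]
opening: 0.284
grasp_force: 12.0
```

```bash
cat >> h.py <<'E'
def edges(c,cols,r0=110,r1=215):
    g=cv2.GaussianBlur(cv2.cvtColor(c["color"],cv2.COLOR_BGR2GRAY),(3,3),0)[:,cols].mean(1)
    d=np.where(g[r0:r1]<95)[0][0]+r0; f=[i for i in range(d+5,r1-1) if g[i+1]-g[i-1]>8][:1]; n=[i for i in range(d+8,r1-2) if g[i+2]-g[i-2]<-12]
    print("dark starts",d,"far-top",f,"near-top",n[:3])
E
python3 - <<'E'
from h import *
state("oblong");w=camera("wrist");edges(w,slice(276,286));edges(w,slice(350,360))
E
```

```text
t 14.1 grasp pt in pocket mm [-0.8  2.2 83.1] force pocket [-1.8 -0.8 10.1] tcp [0.5406 0.1881 0.136 ]
dark starts 136 far-top [162] near-top [192, 193, 194]
dark starts 136 far-top [162] near-top [190, 191, 192]
```

Request:
move_arm(steps=[[-2.5, 0, -5.4, 0, -1], [-2.5, 0, -5.4, 0, -1], [-1.7, 0, -3.6, 0, -1], [0, 0, 0, 0, -1], [0, 0, 0, 0, -1]], newtons=25)

```text
t: 14.57
ee_pos: [0.5345, 0.1885, 0.1504]
eef_rot: [-0.0, 1.0, -0.023, 0.0]
ft_force: [0.6, 0.1, -4.2]
opening: 0.283
grasp_force: 25.0
```

```bash
cat > fit.py <<'E'
from h import *
from scipy.optimize import least_squares
def profile(c,cols,r0,r1):
    g=cv2.cvtColor(c["color"],cv2.COLOR_BGR2GRAY)[r0:r1,cols].mean(1); return g
def fitdie(c,hx,rows,cap=None,L0=.09,verb=True):
    """rows: far-bottom, far-top, near-top rows of head (None to skip)"""
    o=readout.get_obs();Rt=quat().as_matrix();gp=o["ee_pos"]-.019*Rt[:,2];up=np.array([0,0,1.])
    def P(q,z,x):
        a=q[0];ax=up*np.cos(a)-Rt[:,0]*np.sin(a);xx=Rt[:,0]*np.cos(a)+up*np.sin(a);return gp+ax*(z-q[1])+xx*(x+q[2])
    pts=[(0,hx),(.035,hx),(.035,-hx)]
    f=lambda q:[proj(c,P(q,*k))[1]-r for k,r in zip(pts,rows) if r is not None]
    s=least_squares(f,[.4,L0,0.003],x_scale=[.1,.01,.01]);q=s.x
    print("tilt",np.degrees(q[0]).round(1),"L",q[1].round(4),"dx",q[2].round(4),"res",np.round(s.fun,1))
    return P(q,0,0),q
E
python3 - <<'E'
from fit import *
w=camera("wrist");state("oblong");cv2.imwrite("pics/w11.png",w["color"])
for cols in(slice(280,290),slice(346,356)): print(list(zip(range(116,206,2),profile(w,cols,116,206)[::2].astype(int).tolist())))
F=frame();print("mouth far edge",proj(w,M["oblong"]+F@[.0161,0,0]),proj(w,M["oblong"]+F@[.0181,0,0]))
E
```

```text
t 14.62 grasp pt in pocket mm [-0.4  2.3 98.6] force pocket [-1.3  0.1 -2.7] tcp [0.5344 0.1885 0.1502]
[(116, 150), (118, 153), (120, 148), (122, 144), (124, 129), (126, 32), (128, 20), (130, 22), (132, 22), (134, 24), (136, 62), (138, 62), (140, 63), (142, 62), (144, 61), (146, 60), (148, 62), (150, 62), (152, 62), (154, 63), (156, 63), (158, 64), (160, 65), (162, 66), (164, 83), (166, 81), (168, 77), (170, 76), (172, 76), (174, 77), (176, 77), (178, 76), (180, 77), (182, 76), (184, 76), (186, 76), (188, 76), (190, 75), (192, 73), (194, 50), (196, 47), (198, 82), (200, 123), (202, 123), (204, 123)]
[(116, 149), (118, 152), (120, 148), (122, 142), (124, 130), (126, 39), (128, 28), (130, 28), (132, 27), (134, 28), (136, 63), (138, 63), (140, 62), (142, 63), (144, 61), (146, 62), (148, 63), (150, 63), (152, 64), (154, 64), (156, 65), (158, 65), (160, 65), (162, 68), (164, 83), (166, 82), (168, 79), (170, 76), (172, 77), (174, 78), (176, 77), (178, 75), (180, 77), (182, 76), (184, 77), (186, 76), (188, 70), (190, 69), (192, 63), (194, 46), (196, 47), (198, 59), (200, 80), (202, 79), (204, 80)]
mouth far edge [320.07837246 126.59517904] [320.07831053 124.23981774]
```

Run:
```python
from fit import *
w=camera("wrist");F=frame()
for rows in((133,157.5,190.5),(133,157.5,192),(135.2,163,193),(135.2,163,195)):
    b,q=fitdie(w,.015,rows); print((F.T@(b-M["oblong"])*1e3).round(1))
```

```text
tilt 22.2 L 0.1077 dx -0.0048 res [-0. -0. -0.]
[-10.5   2.2  -8.9]
tilt 21.2 L 0.1006 dx 0.0009 res [-0. -0.  0.]
[-6.3  2.2 -2. ]
tilt 27.0 L 0.1088 dx -0.0162 res [-0. -0. -0.]
[-13.    2.2 -10.8]
tilt 25.4 L 0.1003 dx -0.0077 res [-0. -0. -0.]
[-7.6  2.2 -1.9]
```

```bash
cat >> fit.py <<'E'
def fit2(c,hx,rows,L,n="oblong",mouth=None):
    o=readout.get_obs();Rt=quat().as_matrix();gp=o["ee_pos"]-.019*Rt[:,2];up=np.array([0,0,1.])
    def P(q,z,x):
        a=q[0];ax=up*np.cos(a)-Rt[:,0]*np.sin(a);xx=Rt[:,0]*np.cos(a)+up*np.sin(a);return gp+ax*(z-L)+xx*(x+q[1])
    pts=[(0,hx),(.035,hx),(.035,-hx)]
    f=lambda q:[proj(c,P(q,*k))[1]-r for k,r in zip(pts,rows) if r is not None]
    s=least_squares(f,[.4,0.003],x_scale=[.1,.01]);q=s.x; b=P(q,0,0)
    print("L",L,"tilt",np.degrees(q[0]).round(1),"dx",(q[1]*1e3).round(1),"res",np.round(s.fun,1),"bottom in pocket",(frame().T@(b-M[n])*1e3).round(1))
E
python3 - <<'E'
from fit import *
w=camera("wrist")
for L in(.0923,.090,.087):fit2(w,.015,(135.2,163,196),L)
c=cv2.cvtColor(w["color"],cv2.COLOR_BGR2GRAY); old=cv2.cvtColor(cv2.resize(cv2.imread("pics/w9c.png"),(320,240),interpolation=cv2.INTER_AREA),cv2.COLOR_BGR2GRAY)
print("new165",c[165,258:275].tolist(),c[165,362:380].tolist());print("old160",old[140,98:115].tolist(),old[140,202:220].tolist())
E
```

```text
L 0.0923 tilt 24.2 dx -0.5 res [-0.4 -0.2  0.7] bottom in pocket [-2.5  2.2  6.1]
L 0.09 tilt 23.9 dx 1.5 res [-0.6 -0.3  1.1] bottom in pocket [-0.9  2.2  8.4]
L 0.087 tilt 23.5 dx 4.1 res [-0.9 -0.5  1.6] bottom in pocket [ 1.1  2.2 11.3]
new165 [144, 145, 143, 129, 90, 66, 60, 72, 83, 86, 86, 86, 87, 85, 87, 88, 87] [87, 86, 86, 87, 87, 87, 87, 87, 86, 86, 81, 69, 65, 67, 73, 95, 139, 153]
old160 [153, 153, 153, 148, 122, 87, 68, 67, 73, 80, 83, 83, 83, 83, 84, 83, 83] [86, 84, 85, 85, 86, 84, 84, 85, 85, 80, 73, 74, 78, 77, 77, 87, 123, 145]
```

Request:
move_arm(steps=[[1.4, 0, -0.6, 0, -1], [1.3, 0, 2.7, 0, -1], [1.3, 0, 2.7, 0, -1], [0.8, 0, 1.8, 0, -1], [0, 0, 0, 0, -1]], newtons=12)

```text
t: 15.13
ee_pos: [0.539, 0.1882, 0.1429]
eef_rot: [0.0, 1.0, -0.023, -0.0]
ft_force: [0.2, 0.6, -3.6]
opening: 0.283
grasp_force: 12.0
```

Request:
move_arm(steps=[[0.8, 0, 1.8, 0, -1], [0, 0, 0, 0, -1]])

```text
t: 15.3
ee_pos: [0.5399, 0.1882, 0.1414]
eef_rot: [0.0, 1.0, -0.023, -0.0]
ft_force: [-0.2, -0.2, -4.6]
opening: 0.285
grasp_force: 12.0
```

Request:
move_arm(steps=[[0.8, 0, 1.8, 0, -1], [0, 0, 0, 0, -1]])

```text
t: 15.47
ee_pos: [0.5407, 0.1882, 0.1397]
eef_rot: [0.0, 1.0, -0.023, -0.0]
ft_force: [0.8, -0.0, -4.5]
opening: 0.283
grasp_force: 12.0
```

Run:
```python
from h import *
state("oblong");w=camera("wrist");edges(w,slice(276,286));edges(w,slice(350,360))
F=frame();print("mouth far edge",proj(w,M["oblong"]+F@[.0161,0,0]),proj(w,M["oblong"]+F@[.0181,0,0]))
```

```text
t 15.47 grasp pt in pocket mm [ 0.9  2.2 86.4] force pocket [-1.2  0.  -4.4] tcp [0.5407 0.1882 0.1397]
dark starts 136 far-top [162] near-top [192, 193, 194]
dark starts 136 far-top [162] near-top [193, 194, 195]
mouth far edge [319.94075273 136.95098635] [319.94001198 134.57259504]
```

Request:
move_arm(steps=[[0.8, 0, 1.8, 0, -1], [0, 0, 0, 0, -1]])

```text
t: 15.68
ee_pos: [0.5416, 0.1881, 0.1379]
eef_rot: [0.0, 1.0, -0.023, -0.0]
ft_force: [-0.5, -0.1, -3.1]
opening: 0.283
grasp_force: 12.0
```

Request:
move_arm(steps=[[0.8, 0, 1.8, 0, -1], [0, 0, 0, 0, -1]])

```text
t: 15.85
ee_pos: [0.5423, 0.1882, 0.1363]
eef_rot: [-0.0, 1.0, -0.023, -0.0]
ft_force: [-0.7, -0.5, -0.6]
opening: 0.286
grasp_force: 12.0
```

Request:
move_arm(steps=[[0.8, 0, 1.8, 0, -1], [0, 0, 0, 0, -1]])

```text
t: 16.02
ee_pos: [0.5428, 0.1882, 0.1348]
eef_rot: [-0.0, 1.0, -0.023, -0.0]
ft_force: [-4.8, -0.2, 5.4]
opening: 0.283
grasp_force: 12.0
```

Run:
```python
from h import *
state("oblong");w=camera("wrist");edges(w,slice(276,286));edges(w,slice(350,360))
F=frame();print("mouth far edge",proj(w,M["oblong"]+F@[.0161,0,0]),proj(w,M["oblong"]+F@[.0181,0,0]))
```

```text
t 16.02 grasp pt in pocket mm [ 0.7  2.3 81.1] force pocket [-2.1 -0.4  6.9] tcp [0.5428 0.1882 0.1348]
dark starts 137 far-top [164] near-top [193, 194, 195]
dark starts 137 far-top [164] near-top [191, 192, 193]
mouth far edge [320.04931177 140.72509268] [320.04913473 138.32842548]
```

Run:
```python
from h import *
w=camera("wrist");F=frame();g=cv2.cvtColor(w["color"],cv2.COLOR_BGR2GRAY)
for z in(-.002,0,.002):print(z,[(x,round(proj(w,M["oblong"]+F@[x/1e3,0,z])[1],1)) for x in(15,16,18,20,22,43)])
print(list(zip(range(96,142,1),g[96:142,300:330].mean(1).astype(int).tolist())))
print("left of head at col 262-268:",list(zip(range(120,170,2),g[120:170:2,263:267].mean(1).astype(int).tolist())))
state("oblong")
```

```text
-0.002 [(15, np.float64(140.6)), (16, np.float64(139.4)), (18, np.float64(137.0)), (20, np.float64(134.6)), (22, np.float64(132.1)), (43, np.float64(104.8))]
0 [(15, np.float64(142.1)), (16, np.float64(140.9)), (18, np.float64(138.5)), (20, np.float64(136.1)), (22, np.float64(133.7)), (43, np.float64(106.2))]
0.002 [(15, np.float64(143.7)), (16, np.float64(142.5)), (18, np.float64(140.1)), (20, np.float64(137.7)), (22, np.float64(135.2)), (43, np.float64(107.7))]
[(96, 120), (97, 120), (98, 121), (99, 126), (100, 130), (101, 131), (102, 131), (103, 131), (104, 130), (105, 128), (106, 133), (107, 150), (108, 153), (109, 154), (110, 156), (111, 157), (112, 158), (113, 158), (114, 157), (115, 156), (116, 153), (117, 148), (118, 145), (119, 145), (120, 144), (121, 145), (122, 148), (123, 149), (124, 151), (125, 151), (126, 151), (127, 150), (128, 150), (129, 149), (130, 150), (131, 151), (132, 152), (133, 152), (134, 149), (135, 144), (136, 129), (137, 83), (138, 64), (139, 63), (140, 63), (141, 62)]
left of head at col 262-268: [(120, 145), (122, 146), (124, 149), (126, 148), (128, 149), (130, 151), (132, 153), (134, 149), (136, 145), (138, 140), (140, 136), (142, 141), (144, 143), (146, 142), (148, 141), (150, 143), (152, 140), (154, 130), (156, 124), (158, 118), (160, 115), (162, 106), (164, 97), (166, 103), (168, 99)]
t 16.12 grasp pt in pocket mm [ 0.8  2.3 81.1] force pocket [-1.8  0.1  6.9] tcp [0.5428 0.1881 0.1348]
```

Request:
move_arm(steps=[[-1.7, 0, -3.6, 0, -1], [-3.2, 0, 1.5, 0, -1], [0, 0, 0, 0, -1], [1.3, 0, 2.7, 0, -1], [0.8, 0, 1.8, 0, -1], [0, 0, 0, 0, -1]])

```text
t: 16.62
ee_pos: [0.5399, 0.1883, 0.1319]
eef_rot: [-0.0, 1.0, -0.023, -0.001]
ft_force: [-4.2, 0.8, 4.6]
opening: 0.286
grasp_force: 12.0
```

Request:
move_arm(steps=[[0.8, 0, 1.8, 0, -1], [0, 0, 0, 0, -1]])

```text
t: 16.78
ee_pos: [0.5406, 0.1883, 0.1303]
eef_rot: [-0.0, 1.0, -0.023, -0.001]
ft_force: [-6.9, 0.7, 8.6]
opening: 0.285
grasp_force: 12.0
```

Request:
move_arm(steps=[[0.8, 0, 1.8, 0, -1], [0, 0, 0, 0, -1]])

```text
t: 16.95
ee_pos: [0.5413, 0.1882, 0.1285]
eef_rot: [-0.0, 1.0, -0.023, -0.001]
ft_force: [-7.1, 1.7, 9.4]
opening: 0.283
grasp_force: 12.0
```

Run:
```python
from h import *
state("oblong");w=camera("wrist");edges(w,slice(276,286));edges(w,slice(350,360))
F=frame();print("mouth far edge",proj(w,M["oblong"]+F@[.0161,0,0]),proj(w,M["oblong"]+F@[.0181,0,0]))
```

```text
t 16.95 grasp pt in pocket mm [-3.3  2.3 76. ] force pocket [-2.5  1.4 11.5] tcp [0.5413 0.1882 0.1285]
dark starts 139 far-top [170] near-top [193, 194, 195]
dark starts 139 far-top [170] near-top [192, 193, 194]
mouth far edge [320.09544352 139.89391132] [320.09554095 137.4292466 ]
```

Request:
move_arm(steps=[[-2.5, 0, -5.4, 0, -1], [-2.5, 0, -5.4, 0, -1], [-2.5, 0, -5.4, 0, -1], [0, 0, 0, 0, -1], [0, 0, 0, 0, -1], [0, 0, 0, 0, -1]], newtons=25)

```text
t: 17.5
ee_pos: [0.5345, 0.1885, 0.1447]
eef_rot: [-0.0, 1.0, -0.023, 0.0]
ft_force: [-1.2, -0.4, -4.0]
opening: 0.285
grasp_force: 25.0
```

```bash
cat >> fit.py <<'E'
def seg(c,lo=(20,15),cols=(240,400),r0=100,r1=215):
    """grayish dark head mask: low saturation & dark"""
    im=c["color"].astype(int); g=im.max(2); sat=im.max(2)-im.min(2)
    return g,sat
E
python3 - <<'E'
from fit import *
w=camera("wrist");state("oblong");cv2.imwrite("pics/w12.png",w["color"]);g=cv2.cvtColor(w["color"],cv2.COLOR_BGR2GRAY)
for cols in(slice(280,290),slice(346,356)): print(list(zip(range(112,206,2),profile(w,cols,112,206)[::2].astype(int).tolist())))
for r in(140,150,160,166,172,180,188):print(r,g[r,254:280].tolist(),g[r,360:384].tolist())
F=frame();print("mouth far edge",proj(w,M["oblong"]+F@[.0161,0,0]),proj(w,M["oblong"]+F@[.0181,0,0]))
E
```

```text
t 17.55 grasp pt in pocket mm [-2.7  2.2 93.5] force pocket [-0.6  0.5 -3.8] tcp [0.5345 0.1884 0.1446]
[(112, 150), (114, 149), (116, 149), (118, 152), (120, 150), (122, 145), (124, 139), (126, 69), (128, 20), (130, 19), (132, 21), (134, 22), (136, 34), (138, 83), (140, 81), (142, 64), (144, 64), (146, 63), (148, 63), (150, 63), (152, 63), (154, 63), (156, 63), (158, 64), (160, 65), (162, 65), (164, 65), (166, 66), (168, 65), (170, 68), (172, 87), (174, 81), (176, 76), (178, 74), (180, 76), (182, 76), (184, 75), (186, 74), (188, 76), (190, 75), (192, 74), (194, 63), (196, 57), (198, 46), (200, 46), (202, 46), (204, 59)]
[(112, 152), (114, 151), (116, 149), (118, 151), (120, 150), (122, 144), (124, 140), (126, 83), (128, 27), (130, 27), (132, 28), (134, 28), (136, 36), (138, 96), (140, 75), (142, 63), (144, 64), (146, 64), (148, 64), (150, 62), (152, 63), (154, 63), (156, 63), (158, 66), (160, 66), (162, 66), (164, 66), (166, 66), (168, 67), (170, 70), (172, 87), (174, 82), (176, 74), (178, 76), (180, 77), (182, 76), (184, 76), (186, 75), (188, 75), (190, 76), (192, 75), (194, 70), (
[... 981 characters left out ...]
8, 115, 82, 64, 74, 83, 88, 87, 89, 89, 89, 87, 87, 88, 87, 88, 86, 87, 87, 89] [87, 86, 86, 86, 87, 87, 86, 86, 87, 89, 87, 88, 85, 79, 65, 67, 74, 86, 129, 145, 148, 147, 147, 149]
180 [145, 143, 145, 144, 143, 144, 143, 140, 109, 76, 71, 71, 73, 76, 76, 75, 76, 76, 76, 76, 77, 76, 77, 75, 77, 75] [76, 77, 74, 78, 76, 75, 76, 77, 77, 77, 76, 79, 72, 65, 68, 69, 89, 147, 166, 168, 166, 168, 163, 135]
188 [148, 149, 149, 149, 148, 149, 150, 150, 147, 133, 125, 99, 76, 75, 77, 76, 77, 76, 74, 76, 76, 75, 77, 74, 77, 75] [77, 79, 76, 77, 77, 75, 76, 76, 77, 74, 75, 69, 66, 87, 97, 96, 110, 115, 116, 116, 118, 115, 115, 116]
mouth far edge [319.96246161 127.42902397] [319.96180062 125.02762848]
```

```bash
cat >> fit.py <<'E'
def fitc(c,D,n,q0=(.44,.09,0,0),fix=None):
    o=readout.get_obs();Rt=quat().as_matrix();gp=o["ee_pos"]-.019*Rt[:,2];up=np.array([0,0,1.])
    def P(q,z,x,y):
        a=q[0];ax=up*np.cos(a)-Rt[:,0]*np.sin(a);xx=Rt[:,0]*np.cos(a)+up*np.sin(a);return gp+ax*(z-q[1])+xx*(x+q[2])+Rt[:,1]*(y+q[3])
    f=lambda q:np.ravel([proj(c,P(q,*k))-uv for k,uv in D])
    s=least_squares(f,q0,x_scale=[.1,.01,.01,.01],loss="soft_l1");q=s.x;F=frame()
    print("tilt",np.degrees(q[0]).round(1),"L,dx,dy",(q[1:]*1e3).round(1),"res",f(q).round(1).tolist());B=P(q,0,0,0)
    print("bottom in pocket",(F.T@(B-M[n])*1e3).round(1)); return q
E
python3 - <<'E'
from fit import *
w=camera("wrist")
h=.015;k=.035
D=[((0,h,-k),(271,138.5)),((0,h,k),(370,138.5)),((k,h,-k),(262.5,171)),((k,h,k),(376.5,171)),((k,-h,-k),(265.5,195.5)),((k,-h,k),(373,195.5))]
fitc(w,D,"oblong")
# same for w11 numbers, relative (for calibration of method)
D=[((0,h,-k),(271,135.2)),((0,h,k),(370,135.2)),((k,h,-k),(262.3,163)),((k,h,k),(377,163)),((k,-h,-k),(266,194)),((k,-h,k),(373,194))]
fitc(w,D,"oblong")
E
```

```text
tilt 27.3 L,dx,dy [78.5  2.   2. ] res [-1.6, -0.7, 0.3, -0.7, 1.2, -0.4, -0.3, -0.4, 3.1, 8.6, -1.9, 8.6]
bottom in pocket [ 2.3  0.2 15.1]
tilt 21.6 L,dx,dy [78.5 10.9  2. ] res [-1.4, -0.5, 0.2, -0.6, 1.1, -0.5, -0.3, -0.6, 1.9, 5.9, -1.0, 5.9]
bottom in pocket [ 3.5  0.1 14.4]
```

Request:
move_arm(steps=[[-2, 0, 0.9, 0, -1], [1.7, 0, 3.6, 0, -1], [1.7, 0, 3.6, 0, -1], [1.3, 0, 2.7, 0, -1], [0.8, 0, 1.8, 0, -1], [0, 0, 0, 0, -1]], newtons=12)

```text
t: 18.1
ee_pos: [0.5379, 0.1882, 0.1315]
eef_rot: [0.0, 1.0, -0.023, -0.0]
ft_force: [0.5, 0.9, -3.7]
opening: 0.285
grasp_force: 12.0
```

Request:
move_arm(steps=[[0.8, 0, 1.8, 0, -1], [0.8, 0, 1.8, 0, -1], [0, 0, 0, 0, -1]])

```text
t: 18.35
ee_pos: [0.5396, 0.1882, 0.1282]
eef_rot: [0.0, 1.0, -0.023, -0.0]
ft_force: [-0.1, -1.1, -4.7]
opening: 0.284
grasp_force: 12.0
```

Run:
```python
from h import *
state("oblong");w=camera("wrist");edges(w,slice(280,290));edges(w,slice(346,356))
F=frame();print("mouth far edge",proj(w,M["oblong"]+F@[.0161,0,0]),proj(w,M["oblong"]+F@[.0181,0,0]))
```

```text
t 18.35 grasp pt in pocket mm [-5.   2.2 76.5] force pocket [-2.  -1.1 -4.2] tcp [0.5396 0.1882 0.1282]
dark starts 136 far-top [141] near-top [174, 175, 194]
dark starts 136 far-top [141] near-top [192, 193, 194]
mouth far edge [319.97149835 137.47924809] [319.97086451 134.99126582]
```

Request:
move_arm(steps=[[0.8, 0, 1.8, 0, -1], [0, 0, 0, 0, -1]])

```text
t: 18.57
ee_pos: [0.5404, 0.1882, 0.1265]
eef_rot: [0.0, 1.0, -0.023, -0.0]
ft_force: [-0.2, 0.2, -4.3]
opening: 0.284
grasp_force: 12.0
```

Request:
move_arm(steps=[[0.8, 0, 1.8, 0, -1], [0, 0, 0, 0, -1]])

```text
t: 18.73
ee_pos: [0.5411, 0.1881, 0.1247]
eef_rot: [0.0, 1.0, -0.023, -0.0]
ft_force: [0.7, -0.3, -3.8]
opening: 0.283
grasp_force: 12.0
```

Request:
move_arm(steps=[[0.8, 0, 1.8, 0, -1], [0, 0, 0, 0, -1]])

```text
t: 18.9
ee_pos: [0.5419, 0.1881, 0.1228]
eef_rot: [0.0, 1.0, -0.023, -0.0]
ft_force: [-0.4, 0.7, -3.9]
opening: 0.282
grasp_force: 12.0
```

Run:
```python
from h import *
state("oblong");w=camera("wrist");edges(w,slice(280,290));edges(w,slice(346,356))
F=frame();print("mouth far edge",proj(w,M["oblong"]+F@[.0161,0,0]),proj(w,M["oblong"]+F@[.0181,0,0]))
```

```text
t 18.9 grasp pt in pocket mm [-5.1  2.2 70.6] force pocket [-2.   0.7 -3.3] tcp [0.5419 0.1881 0.1228]
dark starts 141 far-top [170] near-top [192, 193, 194]
dark starts 141 far-top [170] near-top [174, 175, 194]
mouth far edge [320.00059663 142.1133894 ] [320.00013702 139.60492821]
```

Request:
move_arm(steps=[[0.8, 0, 1.8, 0, -1], [0.8, 0, 1.8, 0, -1], [0, 0, 0, 0, -1]])

```text
t: 19.2
ee_pos: [0.5435, 0.188, 0.1191]
eef_rot: [0.0, 1.0, -0.023, -0.0]
ft_force: [0.2, 0.3, -4.2]
opening: 0.281
grasp_force: 12.0
```

Request:
move_arm(steps=[[0.8, 0, 1.8, 0, -1], [0.8, 0, 1.8, 0, -1], [0, 0, 0, 0, -1]])

```text
t: 19.45
ee_pos: [0.5451, 0.188, 0.1156]
eef_rot: [0.0, 1.0, -0.023, -0.0]
ft_force: [0.0, 0.7, -3.8]
opening: 0.282
grasp_force: 12.0
```

Request:
move_arm(steps=[[0.6, 0, 1.4, 0, -1], [0.4, 0, 0.9, 0, -1], [0, 0, 0, 0, -1]])

```text
t: 19.7
ee_pos: [0.5461, 0.1879, 0.1134]
eef_rot: [0.0, 1.0, -0.023, -0.0]
ft_force: [1.0, 0.5, -4.3]
opening: 0.282
grasp_force: 12.0
```

Request:
move_arm(steps=[[0.4, 0, 0.9, 0, -1], [0.4, 0, 0.9, 0, -1], [0, 0, 0, 0, -1]])

```text
t: 19.95
ee_pos: [0.5469, 0.1879, 0.1117]
eef_rot: [0.0, 1.0, -0.023, -0.0]
ft_force: [-0.5, 0.1, -4.3]
opening: 0.282
grasp_force: 12.0
```

Request:
move_arm(steps=[[0.4, 0, 0.9, 0, -1], [0.4, 0, 0.9, 0, -1], [0, 0, 0, 0, -1]])

```text
t: 20.2
ee_pos: [0.5477, 0.1879, 0.1098]
eef_rot: [0.0, 1.0, -0.023, -0.0]
ft_force: [-0.7, -0.1, -4.3]
opening: 0.285
grasp_force: 12.0
```

Request:
move_arm(steps=[[0.4, 0, 0.9, 0, -1], [0.4, 0, 0.9, 0, -1], [0, 0, 0, 0, -1]])

```text
t: 20.45
ee_pos: [0.5485, 0.1878, 0.1081]
eef_rot: [0.0, 1.0, -0.023, -0.0]
ft_force: [-0.9, -0.1, -2.9]
opening: 0.283
grasp_force: 12.0
```

Request:
move_arm(steps=[[0.4, 0, 0.9, 0, -1], [0, 0, 0, 0, -1]])

```text
t: 20.62
ee_pos: [0.5489, 0.1878, 0.1072]
eef_rot: [0.0, 1.0, -0.023, -0.0]
ft_force: [-0.4, 0.1, -3.7]
opening: 0.285
grasp_force: 12.0
```

Request:
move_arm(steps=[[0.4, 0, 0.9, 0, -1], [0, 0, 0, 0, -1]])

```text
t: 20.78
ee_pos: [0.5494, 0.1878, 0.1063]
eef_rot: [0.0, 1.0, -0.023, -0.0]
ft_force: [0.8, -0.0, -4.0]
opening: 0.287
grasp_force: 12.0
```

Run:
```python
from h import *
state("oblong");w=camera("wrist");edges(w,slice(280,290));edges(w,slice(346,356))
cv2.imwrite("pics/w13.png",w["color"])
F=frame();print("mouth far edge",proj(w,M["oblong"]+F@[.0161,0,0]),proj(w,M["oblong"]+F@[.0181,0,0]))
```

```text
t 20.78 grasp pt in pocket mm [-5.4  2.2 52.5] force pocket [-0.9  0.  -4. ] tcp [0.5494 0.1878 0.1063]
dark starts 156 far-top [170] near-top [194, 195, 196]
dark starts 157 far-top [170] near-top [193, 194, 195]
mouth far edge [320.1229583  157.67402505] [320.12315886 155.10542052]
```

Request:
move_arm(steps=[[0.4, 0, 0.9, 0, -1], [0.4, 0, 0.9, 0, -1], [0, 0, 0, 0, -1]])

```text
t: 21.08
ee_pos: [0.5502, 0.1878, 0.1045]
eef_rot: [-0.0, 1.0, -0.023, 0.0]
ft_force: [0.8, -0.3, -3.4]
opening: 0.284
grasp_force: 12.0
```

Request:
move_arm(steps=[[0.4, 0, 0.9, 0, -1], [0.4, 0, 0.9, 0, -1], [0, 0, 0, 0, -1]])

```text
t: 21.33
ee_pos: [0.5511, 0.1877, 0.1027]
eef_rot: [-0.0, 1.0, -0.023, 0.0]
ft_force: [1.1, -0.5, -4.7]
opening: 0.281
grasp_force: 12.0
```

Request:
move_arm(steps=[[0.4, 0, 0.9, 0, -1], [0.4, 0, 0.9, 0, -1], [0, 0, 0, 0, -1]])

```text
t: 21.58
ee_pos: [0.552, 0.1877, 0.1009]
eef_rot: [-0.0, 1.0, -0.023, 0.0]
ft_force: [1.6, 0.5, -3.5]
opening: 0.286
grasp_force: 12.0
```

Request:
move_arm(steps=[[0.4, 0, 0.9, 0, -1], [0.4, 0, 0.9, 0, -1], [0, 0, 0, 0, -1]])

```text
t: 21.83
ee_pos: [0.5528, 0.1877, 0.0992]
eef_rot: [-0.0, 1.0, -0.023, 0.0]
ft_force: [2.0, -0.2, -4.1]
opening: 0.283
grasp_force: 12.0
```

Request:
move_arm(steps=[[0.4, 0, 0.9, 0, -1], [0.4, 0, 0.9, 0, -1], [0, 0, 0, 0, -1]])

```text
t: 22.08
ee_pos: [0.5536, 0.1876, 0.0974]
eef_rot: [-0.0, 1.0, -0.023, 0.0]
ft_force: [2.7, -1.0, -2.3]
opening: 0.285
grasp_force: 12.0
```

Request:
move_arm(steps=[[0.4, 0, 0.9, 0, -1], [0, 0, 0, 0, -1]])

```text
t: 22.25
ee_pos: [0.5539, 0.1876, 0.0965]
eef_rot: [-0.0, 1.0, -0.023, 0.0]
ft_force: [4.2, -0.3, -2.8]
opening: 0.29
grasp_force: 12.0
```

Request:
move_arm(steps=[[0, 0, 0, 0, -1], [0.4, 0, 0.9, 0, -1], [0, 0, 0, 0, -1]], newtons=7)

```text
t: 22.5
ee_pos: [0.554, 0.1876, 0.0956]
eef_rot: [-0.0, 1.0, -0.023, -0.0]
ft_force: [1.5, 1.2, 0.9]
opening: 0.283
grasp_force: 7.0
```

Request:
move_arm(steps=[[0.4, 0, 0.9, 0, -1], [0, 0, 0, 0, -1]])

```text
t: 22.67
ee_pos: [0.5543, 0.1876, 0.0949]
eef_rot: [-0.0, 1.0, -0.023, -0.0]
ft_force: [-0.3, 0.7, 5.5]
opening: 0.285
grasp_force: 7.0
```

Run:
```python
from h import *
state("oblong");w=camera("wrist");edges(w,slice(280,290));edges(w,slice(346,356))
cv2.imwrite("pics/w14.png",w["color"])
F=frame();print("mouth far edge",proj(w,M["oblong"]+F@[.0161,0,0]),proj(w,M["oblong"]+F@[.0181,0,0]))
for cols in(slice(284,290),slice(346,352)):
  g=cv2.cvtColor(w["color"],cv2.COLOR_BGR2GRAY);print(list(zip(range(150,212,2),g[150:212:2,cols].mean(1).astype(int).tolist())))
```

```text
t 22.67 grasp pt in pocket mm [-5.7  2.2 40. ] force pocket [2.1 0.7 5.1] tcp [0.5543 0.1876 0.0949]
dark starts 169 far-top [202] near-top [192, 193, 194]
dark starts 169 far-top [202] near-top [194, 195, 196]
mouth far edge [320.25027199 169.37527696] [320.25128078 166.76660954]
[(150, 164), (152, 166), (154, 165), (156, 164), (158, 166), (160, 168), (162, 164), (164, 158), (166, 153), (168, 88), (170, 81), (172, 101), (174, 85), (176, 84), (178, 81), (180, 84), (182, 84), (184, 82), (186, 82), (188, 83), (190, 82), (192, 82), (194, 56), (196, 53), (198, 50), (200, 50), (202, 52), (204, 99), (206, 139), (208, 106), (210, 101)]
[(150, 164), (152, 167), (154, 167), (156, 165), (158, 165), (160, 167), (162, 163), (164, 157), (166, 154), (168, 97), (170, 83), (172, 100), (174, 88), (176, 84), (178, 83), (180, 84), (182, 83), (184, 82), (186, 84), (188, 83), (190, 81), (192, 80), (194, 80), (196, 55), (198, 51), (200, 51), (202, 51), (204, 74), (206, 101), (208, 105), (210, 100)]
```

Request:
move_arm(steps=[[0, 0, 0, 0, -1], [0, 0, 0, 0, -1], [0, 0, 0, 0, -1]], newtons=3)

```text
t: 22.97
ee_pos: [0.5543, 0.1876, 0.0947]
eef_rot: [0.0, 1.0, -0.023, -0.0]
ft_force: [-1.4, -0.3, 3.7]
opening: 0.288
grasp_force: 3.0
```

Request:
move_arm(steps=[[0, 0, 0, 0, -0.1], [0, 0, 0, 0, -0.1], [0, 0, 0, 0, 0.0], [0, 0, 0, 0, 0.2]])

```text
t: 23.3
ee_pos: [0.5544, 0.1875, 0.0946]
eef_rot: [0.0, 1.0, -0.023, -0.0]
ft_force: [0.3, -0.5, -0.3]
opening: 0.537
grasp_force: 0.0
```

Run:
```python
from h import *
state("oblong");o=readout.get_obs();print(o["opening"],o["grasp_force"]);w=camera("wrist");edges(w,slice(284,290),150);edges(w,slice(346,352),150)
g=cv2.cvtColor(w["color"],cv2.COLOR_BGR2GRAY);print(list(zip(range(160,212,2),g[160:212:2,284:290].mean(1).astype(int).tolist())))
```

```text
t 23.3 grasp pt in pocket mm [-5.8  2.2 39.7] force pocket [ 0.2 -0.5 -0.4] tcp [0.5544 0.1875 0.0946]
0.537080647731632 0.0
dark starts 169 far-top [204] near-top [184, 185, 186]
dark starts 169 far-top [204] near-top [193, 194, 195]
[(160, 173), (162, 170), (164, 163), (166, 160), (168, 92), (170, 77), (172, 97), (174, 96), (176, 86), (178, 85), (180, 86), (182, 87), (184, 85), (186, 78), (188, 54), (190, 54), (192, 54), (194, 53), (196, 54), (198, 53), (200, 52), (202, 53), (204, 55), (206, 102), (208, 110), (210, 106)]
```

Request:
move_arm(steps=[[0, 0, -15, 0, 0.3], [0, 0, -30, 0, 0.6], [0, 0, -35, 0, 1], [0, 0, -35, 0, 1], [0, 0, -30, 0, 1], [2, 10, -10, 0, 1], [5, 25, 0, 0, 1], [5, 38, 0, 0, 1]])

```text
t: 24.02
ee_pos: [0.5636, 0.1151, 0.2504]
eef_rot: [-0.0, 1.0, -0.021, 0.001]
ft_force: [0.5, -0.2, -0.4]
opening: 0.999
grasp_force: 0.0
```

Request:
move_arm(steps=[[5, 38, 0, 0, 1], [5, 38, 0, 0, 1], [5, 38, 0, 0, 1], [5, 38, 0, 0, 1], [5, 38, 0, 0, 1], [5, 38, 0, 0, 1], [5, 38, 0, 0, 1], [5, 38, 0, 0, 1]])

```text
t: 24.68
ee_pos: [0.5889, -0.1936, 0.2493]
eef_rot: [-0.0, 1.0, -0.023, -0.0]
ft_force: [0.9, -0.2, -0.3]
opening: 0.995
grasp_force: 0.0
```

Request:
move_arm(steps=[[4, 38, 0, 0.086, 1], [0, 25, 0, 0.086, 1], [0, 8, 0, 0, 1], [0, 0, 0, 0, 1], [0, 0, 0, 0, 1], [0, 0, 0, 0, 1]])

```text
t: 25.18
ee_pos: [0.5867, -0.2608, 0.2496]
eef_rot: [-0.0, 0.994, -0.107, -0.0]
ft_force: [0.6, 0.5, -0.5]
opening: 1.003
grasp_force: 0.0
```

Run:
```python
from h import *
w=camera("wrist");s=camera("scene");o=readout.get_obs();print(o["t"],o["ee_pos"],o["eef_rot"],o["ft_force"])
big=cv2.resize(w["color"][60:260,150:550],None,fx=2,fy=2,interpolation=cv2.INTER_CUBIC)
sc=cv2.resize(s["color"][160:250,300:460],(400,200),interpolation=cv2.INTER_CUBIC)
cv2.imwrite("pics/w15.png",w["color"]);
for l in("die_round","die_square","die_oblong"):
    for r in search_frame(w,l)[:2]:print(l,round(r["p"],2),np.round(r["rect"]))
g=cv2.cvtColor(w["color"],cv2.COLOR_BGR2GRAY)
for P in((.605,-.262),(.413,-.31)):
    print(proj(w,(*P,.128)).round(),proj(w,(*P,.043)).round(),proj(w,(*P,.008)).round())
```

```text
25.2833 [ 0.58690036 -0.26076638  0.24984874] [-9.29717186e-05  9.94226757e-01 -1.07299328e-01  1.76057494e-05] [ 0.12662303  0.48464525 -0.61902943]
die_round 0.89 [315. 148.  42.  49.]
die_square 0.69 [390. 291.  41.  80.]
die_square 0.26 [  6. 268.  12.  11.]
die_oblong 0.77 [377. 345.  24.  24.]
[315. 162.] [315. 147.] [316. 142.]
[396. 322.] [382. 281.] [378. 267.]
```

Run:
```python
from h import *
w=camera("wrist");g=cv2.cvtColor(w["color"],cv2.COLOR_BGR2GRAY)
x0,y0=285,120;s=cv2.resize(g[y0:200,x0:345],None,fx=4,fy=4,interpolation=cv2.INTER_CUBIC)
for p2 in(25,18,12):
    q=cv2.HoughCircles(s,cv2.HOUGH_GRADIENT,1,10,param1=80,param2=p2,minRadius=40,maxRadius=100)
    if q is not None:
        for c in q[0][:4]:
            u,v=x0+c[0]/4,y0+c[1]/4;print(p2,round(u,1),round(v,1),round(c[2]/4,1),onz(w,u,v,.128)[:2].round(4),onz(w,u,v,.043)[:2].round(4))
for r in range(124,184,4): print(r,g[r,288:344:2].tolist())
```

```text
25 316.1 145.4 21.8 [ 0.6198 -0.2672] [ 0.6068 -0.2637]
25 314.4 160.4 12.5 [ 0.6064 -0.2625] [ 0.5898 -0.2578]
25 313.4 148.1 18.2 [ 0.6179 -0.2642] [ 0.6043 -0.2598]
25 316.4 162.1 13.1 [ 0.6044 -0.264 ] [ 0.5873 -0.2596]
18 316.1 142.9 19.6 [ 0.6221 -0.2677] [ 0.6096 -0.2643]
18 315.6 146.1 21.2 [ 0.6193 -0.2666] [ 0.606  -0.2629]
18 318.1 146.1 23.2 [ 0.6188 -0.2689] [ 0.6054 -0.2657]
18 315.1 161.4 11.7 [ 0.6054 -0.263 ] [ 0.5885 -0.2584]
12 315.9 143.4 19.8 [ 0.6217 -0.2674] [ 0.6091 -0.2639]
12 315.6 146.1 21.2 [ 0.6193 -0.2666] [ 0.606  -0.2629]
12 318.1 146.1 23.2 [ 0.6188 -0.2689] [ 0.6054 -0.2657]
12 315.1 161.4 11.7 [ 0.6054 -0.263 ] [ 0.5885 -0.2584]
124 [205, 199, 192, 193, 193, 194, 193, 193, 195, 189, 137, 93, 68, 46, 43, 56, 69, 108, 172, 198, 203, 205, 205, 204, 204, 204, 204, 205]
128 [205, 197, 192, 193, 193, 194, 192, 134, 44, 55, 68, 70, 73, 73, 72, 73, 77, 76, 60, 39, 48, 164, 189, 203, 203, 204, 204, 203]
132 [204, 203, 197, 192, 192, 177, 72, 73, 73, 72, 74, 75, 72, 75, 72, 70, 73, 73, 83, 80, 81, 57, 79, 141, 187, 203, 205, 204]
136 [204, 205, 196, 193, 180,
[... 871 characters left out ...]
46]
164 [204, 204, 205, 205, 205, 205, 201, 118, 55, 47, 48, 49, 49, 50, 50, 48, 53, 52, 72, 82, 104, 141, 143, 143, 144, 145, 143, 146]
168 [205, 204, 204, 204, 205, 204, 204, 136, 89, 64, 49, 49, 49, 49, 48, 49, 50, 53, 77, 92, 100, 142, 144, 144, 145, 144, 144, 144]
172 [204, 204, 204, 206, 205, 204, 205, 197, 135, 115, 125, 123, 89, 74, 71, 93, 101, 107, 107, 122, 141, 143, 144, 144, 143, 143, 143, 145]
176 [205, 205, 203, 205, 205, 205, 204, 205, 204, 205, 204, 204, 165, 141, 143, 144, 143, 143, 143, 144, 144, 143, 143, 145, 145, 143, 144, 145]
180 [205, 203, 204, 203, 205, 204, 205, 204, 205, 204, 205, 200, 151, 143, 142, 143, 143, 143, 143, 144, 143, 143, 144, 144, 144, 143, 145, 144]
```

Request:
move_arm(steps=[[18.7, -1.8, 0, 0, -0.1], [0, 0, 35, 0, -0.1], [0, 0, 38, 0, -0.1], [0, 0, 38, 0, -0.1], [0, 0, 30, 0, -0.1], [0, 0, 18, 0, -0.1], [0, 0, 5, 0, -0.1], [0, 0, 0, 0, -0.1]], newtons=3)

```text
t: 26.15
ee_pos: [0.6048, -0.2639, 0.0846]
eef_rot: [-0.0, 0.994, -0.108, -0.001]
ft_force: [0.6, 0.1, 0.6]
opening: 0.462
grasp_force: 0.0
```

Request:
move_arm(steps=[[0, 0, 0, 0, -1], [0, 0, 0, 0, -1], [0, 0, 0, 0, -1], [0, 0, 0, 0, -1], [0, 0, 0.6, 0, -1], [0, 0, 0.6, 0, -1]])

```text
t: 26.65
ee_pos: [0.6058, -0.2645, 0.0853]
eef_rot: [0.0, 0.994, -0.108, 0.001]
ft_force: [1.0, 1.2, 4.4]
opening: 0.286
grasp_force: 3.0
```

Request:
move_arm(steps=[[-4.2, 0, -0.8, 0, -1], [-4.3, 0, -0.6, 0, -1], [-4.3, 0, -0.5, 0, -1], [-4.4, 0, -0.4, 0, -1]])

```text
t: 26.98
ee_pos: [0.5878, -0.2606, 0.0867]
eef_rot: [-0.0, 0.994, -0.108, -0.0]
ft_force: [1.1, -0.5, 0.0]
opening: 0.287
grasp_force: 3.0
```

Run:
```python
from h import *
w=camera("wrist");cv2.imwrite("pics/w16.png",w["color"]);headtilt(w,.025,L=.097,cols=(310,318,324),r0=60)
```

```text
tilt [(310, 148, 9.0), (318, 147, 9.5), (324, 148, 9.0)] t 27.03 [ 0.5871 -0.2604  0.0868] F [ 0.3 -0.2  0.1] op 0.28 2.9977884516119957
```

Request:
move_arm(steps=[[-4.4, 0, 0.2, 0, -1], [-4.4, 0, 0, 0, -1], [-4.4, 0, 0.2, 0, -1], [-4.3, 0, 0.3, 0, -1], [-4.3, 0, 0.5, 0, -1], [-4.3, 0, 0.7, 0, -1], [-3.4, 0, 0.7, 0, -1], [-2.4, 0, 0.6, 0, -1]])

```text
t: 27.7
ee_pos: [0.5569, -0.2537, 0.0836]
eef_rot: [-0.0, 0.994, -0.108, -0.0]
ft_force: [0.2, 0.1, 2.4]
opening: 0.288
grasp_force: 3.0
```

Run:
```python
from h import *
w=camera("wrist");cv2.imwrite("pics/w17.png",w["color"])
for L in(.094,.097):headtilt(w,.025,L=L,cols=(310,318,324),r0=20)
```

```text
tilt [(310, 20, 40.0), (318, 20, 40.0), (324, 113, 29.3)] t 27.75 [ 0.5565 -0.2535  0.0835] F [-0.6  0.1  3.1] op 0.284 3.024584725499153
tilt [(310, 20, 40.0), (318, 20, 40.0), (324, 113, 27.9)] t 27.75 [ 0.5565 -0.2535  0.0835] F [-0.6  0.1  3.1] op 0.284 3.024584725499153
```

Request:
move_arm(steps=[[0, 0, 0, 0, -1], [0, 0, 0, 0, -1], [0, 0, -10, 0, -1], [0, 0, -25, 0, -1], [0, 0, -38, 0, -1], [0, 0, -38, -0.086, -1], [0, 0, -38, -0.085, -1], [0, 0, -27, 0, -1]], newtons=40)

```text
t: 28.42
ee_pos: [0.5578, -0.254, 0.2637]
eef_rot: [0.001, 1.0, -0.02, 0.001]
ft_force: [0.6, -1.0, -3.0]
opening: 0.277
grasp_force: 39.9
```

Request:
move_arm(steps=[[-1, -10, 0, 0, -1], [-2, -22, 0, 0, -1], [-4.5, -36, 0, 0, -1], [-4.5, -40, 0, 0, -1], [-4.5, -40, 0, 0, -1], [-4.5, -40, 0, 0, -1], [-4.5, -40, 0, 0, -1], [-4.5, -40, 0, 0, -1]])

```text
t: 29.08
ee_pos: [0.5388, 0.0173, 0.2593]
eef_rot: [-0.0, 1.0, -0.023, -0.0]
ft_force: [1.3, 0.6, -3.6]
opening: 0.277
grasp_force: 39.9
```

Request:
move_arm(steps=[[-4.5, -40, 0, 0, -1], [-4.5, -40, 0, 0, -1], [-4.5, -40, 0, 0, -1], [-4.5, -40, 0, 0, -1], [-4.5, -40, 0, 0, -1], [-4.5, -36, 0, 0, -1], [-4, -16, 0, 0, -1], [-1, -8, 0, 0, -1]])

```text
t: 29.75
ee_pos: [0.5184, 0.2792, 0.259]
eef_rot: [0.0, 1.0, -0.022, -0.001]
ft_force: [0.2, 0.9, -3.5]
opening: 0.281
grasp_force: 39.9
```

Request:
move_arm(steps=[[4, 0, 30, 0, -1], [2, 0, 30, 0, -1], [1, 0, 18, 0, -1], [0, 0, 6, 0, -1], [0, 0, 0, 0, -1], [0, 0, 0, 0, -1], [0, 0, 0, 0, -1]])

```text
t: 30.33
ee_pos: [0.5277, 0.2762, 0.1771]
eef_rot: [-0.0, 1.0, -0.023, 0.001]
ft_force: [-0.5, -0.0, -4.4]
opening: 0.278
grasp_force: 40.0
```

Run:
```python
from h import *
w=camera("wrist");state("round");o=readout.get_obs();print(o["eef_rot"],o["ft_force"])
cv2.imwrite("pics/w18c.png",cv2.resize(w["color"][20:260,160:480],None,fx=2.5,fy=2.5,interpolation=cv2.INTER_CUBIC))
F=frame()
for a in(0,90,180,270):
    print(a,[proj(w,M["round"]+F@[r*np.cos(np.radians(a)),r*np.sin(np.radians(a)),0]).round(1).tolist() for r in(.0261,.0281)])
```

```text
t 30.38 grasp pt in pocket mm [  1.5  -1.3 127.4] force pocket [-1.   0.1 -3.4] tcp [0.5277 0.2763 0.1771]
[-4.54372521e-04  9.99729410e-01 -2.32317116e-02  1.08995579e-03] [ 0.53037643  0.04098521 -3.51257317]
0 [[315.2, 98.7], [315.2, 96.3]]
90 [[284.5, 127.6], [282.2, 127.6]]
180 [[315.9, 153.0], [315.9, 154.8]]
270 [[346.6, 127.3], [349.0, 127.3]]
```

View pics/w18c.png

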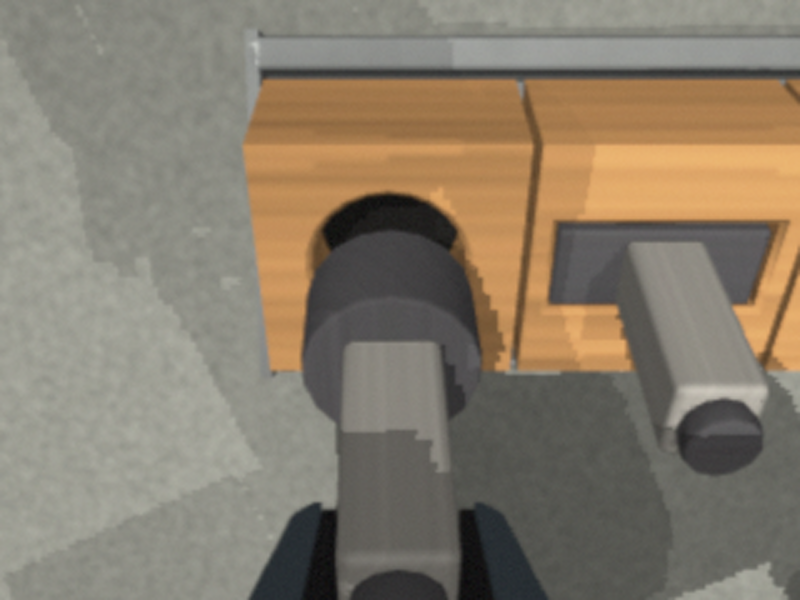

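The crop shows the oblong die seated in its pocket, with its head top just below the rim. The tilted round die is above the round mouth, with its far-bottom apex near crop row 233 and the mouth's far edge at row 193.

```bash
cat >> fit.py <<'E'
def fitround(c,fb,ft,cl,cr,n="round",w=.025):
    o=readout.get_obs();Rt=quat().as_matrix();gp=o["ee_pos"]-.019*Rt[:,2];up=np.array([0,0,1.])
    def P(q,z,x,y):
        a=q[0];ax=up*np.cos(a)-Rt[:,0]*np.sin(a);xx=Rt[:,0]*np.cos(a)+up*np.sin(a);return gp+ax*(z-q[1])+xx*(x+q[2])+Rt[:,1]*(y+q[3])
    f=lambda q:[proj(c,P(q,0,w,0))[1]-fb,proj(c,P(q,.035,w,0))[1]-ft,proj(c,P(q,.035,0,-w))[0]-cl,proj(c,P(q,.035,0,w))[0]-cr]
    s=least_squares(f,[.42,.093,.004,0],x_scale=[.1,.01,.01,.01]);q=s.x
    print("tilt",np.degrees(q[0]).round(1),"L,dx,dy",(q[1:]*1e3).round(1),"bottom in pocket",(frame().T@(P(q,0,0,0)-M[n])*1e3).round(1)); return q
E
python3 - <<'E'
from fit import *
w=camera("wrist");g=cv2.cvtColor(w["color"],cv2.COLOR_BGR2GRAY)
print(list(zip(range(92,162),g[92:162,312:320].mean(1).astype(int).tolist())))
for r in(120,150,156,160,164,168):print(r,g[r,274:292].tolist(),g[r,342:362].tolist())
for ft in(137,139,141): fitround(w,113,ft,281.2,352.6)
fitround(w,113,139,281.2,351.8)
E
```

```text
[(92, 137), (93, 141), (94, 146), (95, 144), (96, 126), (97, 77), (98, 31), (99, 19), (100, 20), (101, 18), (102, 21), (103, 29), (104, 30), (105, 29), (106, 29), (107, 30), (108, 30), (109, 29), (110, 30), (111, 35), (112, 52), (113, 67), (114, 68), (115, 68), (116, 67), (117, 68), (118, 68), (119, 68), (120, 68), (121, 68), (122, 68), (123, 69), (124, 68), (125, 68), (126, 68), (127, 68), (128, 68), (129, 68), (130, 68), (131, 69), (132, 69), (133, 69), (134, 69), (135, 68), (136, 68), (137, 69), (138, 75), (139, 82), (140, 85), (141, 83), (142, 81), (143, 81), (144, 81), (145, 81), (146, 81), (147, 80), (148, 81), (149, 81), (150, 80), (151, 81), (152, 81), (153, 81), (154, 80), (155, 82), (156, 98), (157, 132), (158, 134), (159, 133), (160, 133), (161, 133)]
120 [158, 158, 158, 159, 158, 158, 159, 159, 143, 125, 113, 89, 74, 72, 76, 79, 82, 77] [79, 78, 76, 85, 118, 133, 145, 157, 161, 162, 162, 159, 162, 161, 162, 163, 162, 161, 164, 162]
150 [146, 148, 146, 148, 147, 147, 145, 112, 72, 58, 60, 62, 65, 70, 76, 82, 85, 86] [81, 81, 77, 67, 58, 49, 48, 44, 55, 81, 93, 93, 95, 93, 
[... 305 characters left out ...]
9, 91, 92, 84, 66, 69, 91, 95, 98, 96, 97, 99, 106, 140, 153]
164 [160, 158, 159, 158, 159, 154, 119, 89, 84, 84, 82, 82, 83, 80, 82, 82, 80, 83] [80, 84, 80, 81, 81, 90, 89, 92, 93, 91, 81, 94, 99, 101, 100, 102, 114, 123, 149, 159]
168 [135, 137, 136, 136, 147, 151, 132, 100, 85, 84, 81, 82, 80, 79, 82, 81, 82, 81] [74, 77, 80, 81, 81, 82, 83, 82, 80, 75, 80, 88, 95, 94, 91, 94, 112, 121, 122, 123]
tilt 22.1 L,dx,dy [ 1.001e+02  6.400e+00 -1.000e-01] bottom in pocket [ 2.8 -1.3 27.2]
tilt 24.4 L,dx,dy [99.8  3.3 -0.1] bottom in pocket [ 3.6 -1.3 27.7]
tilt 26.6 L,dx,dy [99.3  0.2 -0.1] bottom in pocket [ 4.4 -1.3 28.2]
tilt 24.7 L,dx,dy [102.2   1.4  -0.4] bottom in pocket [ 2.3 -1.  25.3]
```

```bash
cat >> fit.py <<'E'
def fit3(c,hx,fb,ft,sh,L,n):
    o=readout.get_obs();Rt=quat().as_matrix();gp=o["ee_pos"]-.019*Rt[:,2];up=np.array([0,0,1.])
    def P(q,z,x):
        a=q[0];ax=up*np.cos(a)-Rt[:,0]*np.sin(a);xx=Rt[:,0]*np.cos(a)+up*np.sin(a);return gp+ax*(z-L)+xx*(x+q[1])
    f=lambda q:[proj(c,P(q,z,x))[1]-r for z,x,r in((0,hx,fb),(.035,hx,ft),(.035,.013,sh)) if r]
    s=least_squares(f,[.42,.004],x_scale=[.1,.01]);q=s.x
    print("L",L,"tilt",np.degrees(q[0]).round(1),"dx",(q[1]*1e3).round(1),"res",np.round(s.fun,1),"bottom in pocket",(frame().T@(P(q,0,0)-M[n])*1e3).round(1))
E
python3 - <<'E'
from fit import *
w=camera("wrist")
for L in(.093,.095,.097,.099):fit3(w,.025,112.5,138.3,156.3,L,"round")
E
```

```text
L 0.093 tilt 24.1 dx 7.5 res [ 0.2  1.  -1.3] bottom in pocket [ 7.2 -1.4 34.2]
L 0.095 tilt 24.4 dx 6.0 res [ 0.2  1.1 -1.4] bottom in pocket [ 6.2 -1.4 32.2]
L 0.097 tilt 24.8 dx 4.4 res [ 0.3  1.2 -1.5] bottom in pocket [ 5.2 -1.4 30.3]
L 0.099 tilt 25.1 dx 2.7 res [ 0.3  1.3 -1.6] bottom in pocket [ 4.1 -1.4 28.3]
```

Request:
move_arm(steps=[[-5, -1.2, 2.3, 0, -1], [3.4, 0, 7.3, 0, -1], [3.4, 0, 7.3, 0, -1], [2.2, 0, 4.7, 0, -1], [1.2, 0, 2.5, 0, -1], [0, 0, 0, 0, -1], [0, 0, 0, 0, -1]])

```text
t: 31.07
ee_pos: [0.5321, 0.277, 0.1512]
eef_rot: [0.0, 1.0, -0.023, -0.0]
ft_force: [0.1, 0.7, -3.7]
opening: 0.281
grasp_force: 39.9
```

```bash
cat >> fit.py <<'E'
def gap(c,n,cols,h,hy,r0=95,r1=170):
    g=cv2.cvtColor(c["color"],cv2.COLOR_BGR2GRAY)[r0:r1,cols].mean(1);d=np.diff(g)
    print("profile",list(zip(range(r0,r1),g.astype(int).tolist())))
    F=frame();print("pred mouth far inner/outer",[proj(c,np.array(M[n])+F@[x,0,0])[1].round(1) for x in(h,h+.002)],"face far",proj(c,np.array(M[n])+F@[.043,0,0])[1].round(1),
     "mouth sides",[proj(c,np.array(M[n])+F@[0,y,0])[0].round(1) for y in(hy,-hy)],"row per mm x",(proj(c,np.array(M[n])+F@[h-.001,0,0])[1]-proj(c,np.array(M[n])+F@[h,0,0])[1]).round(2))
E
python3 - <<'E'
from fit import *
w=camera("wrist");state("round");gap(w,"round",slice(314,321),.0261,.0261);g=cv2.cvtColor(w["color"],cv2.COLOR_BGR2GRAY)
for r in(128,132,136,140,144):print(r,g[r,270:296].tolist(),g[r,342:368].tolist())
E
```

```text
t 31.12 grasp pt in pocket mm [ -5.2  -0.3 102.3] force pocket [-1.6 -1.1 -3.2] tcp [0.5322 0.2771 0.1515]
profile [(95, 143), (96, 140), (97, 136), (98, 134), (99, 138), (100, 142), (101, 145), (102, 143), (103, 123), (104, 77), (105, 33), (106, 19), (107, 20), (108, 21), (109, 28), (110, 30), (111, 35), (112, 51), (113, 66), (114, 67), (115, 68), (116, 67), (117, 67), (118, 67), (119, 67), (120, 67), (121, 68), (122, 68), (123, 68), (124, 67), (125, 67), (126, 67), (127, 66), (128, 67), (129, 67), (130, 66), (131, 67), (132, 67), (133, 68), (134, 67), (135, 68), (136, 68), (137, 70), (138, 75), (139, 81), (140, 84), (141, 82), (142, 81), (143, 81), (144, 80), (145, 80), (146, 80), (147, 80), (148, 80), (149, 81), (150, 80), (151, 81), (152, 80), (153, 80), (154, 80), (155, 81), (156, 98), (157, 130), (158, 131), (159, 131), (160, 132), (161, 132), (162, 131), (163, 131), (164, 131), (165, 131), (166, 131), (167, 132), (168, 132), (169, 132)]
pred mouth far inner/outer [np.float64(105.9), np.float64(103.3)] face far 83.5 mouth sides [np.float64(282.7), np.float64(350.2)] row per mm 
[... 527 characters left out ...]
160, 162, 162, 161, 156, 137, 124, 111, 78, 59, 58, 60, 64, 63, 61, 63, 67, 64, 67, 66, 67] [55, 53, 49, 50, 48, 49, 57, 78, 124, 141, 146, 156, 162, 161, 161, 160, 160, 161, 161, 161, 160, 160, 159, 160, 159, 160]
140 [157, 155, 155, 155, 155, 155, 156, 157, 155, 154, 148, 134, 95, 63, 57, 59, 60, 60, 63, 63, 63, 66, 65, 68, 67, 66] [55, 52, 52, 50, 49, 49, 51, 71, 88, 99, 140, 155, 157, 157, 158, 157, 158, 158, 158, 157, 157, 158, 157, 157, 159, 157]
144 [162, 160, 162, 161, 162, 161, 161, 162, 161, 162, 160, 150, 102, 60, 58, 61, 61, 62, 65, 66, 66, 69, 70, 71, 72, 76] [56, 52, 52, 51, 49, 50, 46, 51, 85, 104, 133, 147, 147, 156, 160, 161, 162, 162, 160, 161, 160, 160, 160, 160, 162, 160]
```

Request:
move_arm(steps=[[0.8, 0, 1.8, 0, -1], [0.8, 0, 1.8, 0, -1], [0, 0, 0, 0, -1]], newtons=12)

```text
t: 31.37
ee_pos: [0.5338, 0.277, 0.1477]
eef_rot: [0.0, 1.0, -0.023, -0.0]
ft_force: [0.2, -0.8, -3.7]
opening: 0.283
grasp_force: 12.0
```

Request:
move_arm(steps=[[0.8, 0, 1.8, 0, -1], [0, 0, 0, 0, -1]])

```text
t: 31.53
ee_pos: [0.5345, 0.277, 0.1459]
eef_rot: [0.0, 1.0, -0.023, -0.0]
ft_force: [0.5, -1.5, -2.7]
opening: 0.283
grasp_force: 12.0
```

Request:
move_arm(steps=[[0.8, 0, 1.8, 0, -1], [0, 0, 0, 0, -1]])

```text
t: 31.7
ee_pos: [0.5353, 0.2769, 0.144]
eef_rot: [0.0, 1.0, -0.023, -0.0]
ft_force: [0.0, 0.4, -3.1]
opening: 0.285
grasp_force: 12.0
```

Run:
```python
from fit import *
w=camera("wrist");state("round");gap(w,"round",slice(314,321),.0261,.0261,102,126)
```

```text
t 31.75 grasp pt in pocket mm [-5.5 -0.3 94.3] force pocket [-1.3  0.3 -3.7] tcp [0.5353 0.2769 0.1442]
profile [(102, 137), (103, 135), (104, 137), (105, 142), (106, 144), (107, 146), (108, 131), (109, 84), (110, 35), (111, 20), (112, 22), (113, 40), (114, 64), (115, 66), (116, 66), (117, 66), (118, 66), (119, 66), (120, 66), (121, 67), (122, 67), (123, 66), (124, 67), (125, 67)]
pred mouth far inner/outer [np.float64(111.0), np.float64(108.5)] face far 88.4 mouth sides [np.float64(282.0), np.float64(351.0)] row per mm x 1.28
```

Request:
move_arm(steps=[[0.8, 0, 1.8, 0, -1], [0, 0, 0, 0, -1]])

```text
t: 31.92
ee_pos: [0.5361, 0.2769, 0.1423]
eef_rot: [0.0, 1.0, -0.023, -0.0]
ft_force: [0.1, 1.4, -3.3]
opening: 0.283
grasp_force: 12.0
```

Request:
move_arm(steps=[[0.8, 0, 1.8, 0, -1], [0, 0, 0, 0, -1]])

```text
t: 32.08
ee_pos: [0.5369, 0.2768, 0.1404]
eef_rot: [0.0, 1.0, -0.023, -0.0]
ft_force: [0.3, -0.1, -3.2]
opening: 0.287
grasp_force: 12.0
```

Run:
```python
from fit import *
w=camera("wrist");state("round");gap(w,"round",slice(314,321),.0261,.0261,106,160)
```

```text
t 32.13 grasp pt in pocket mm [-5.6 -0.3 90.3] force pocket [-0.8 -0.7 -3. ] tcp [0.5369 0.2768 0.1405]
profile [(106, 135), (107, 138), (108, 142), (109, 146), (110, 141), (111, 115), (112, 69), (113, 45), (114, 64), (115, 67), (116, 67), (117, 66), (118, 66), (119, 66), (120, 67), (121, 66), (122, 66), (123, 66), (124, 66), (125, 67), (126, 67), (127, 66), (128, 66), (129, 66), (130, 66), (131, 67), (132, 67), (133, 67), (134, 67), (135, 67), (136, 67), (137, 68), (138, 69), (139, 75), (140, 83), (141, 84), (142, 81), (143, 81), (144, 81), (145, 80), (146, 80), (147, 81), (148, 80), (149, 81), (150, 81), (151, 80), (152, 80), (153, 80), (154, 80), (155, 80), (156, 82), (157, 100), (158, 129), (159, 130)]
pred mouth far inner/outer [np.float64(113.7), np.float64(111.1)] face far 90.9 mouth sides [np.float64(281.5), np.float64(351.3)] row per mm x 1.28
```

Request:
move_arm(steps=[[0.8, 0, 1.8, 0, -1], [0.8, 0, 1.8, 0, -1], [0, 0, 0, 0, -1]])

```text
t: 32.38
ee_pos: [0.5385, 0.2767, 0.1367]
eef_rot: [0.0, 1.0, -0.023, -0.0]
ft_force: [-0.3, 0.4, -2.7]
opening: 0.288
grasp_force: 12.0
```

Request:
move_arm(steps=[[0.8, 0, 1.8, 0, -1], [0.8, 0, 1.8, 0, -1], [0.4, 0, 0.9, 0, -1], [0, 0, 0, 0, -1]])

```text
t: 32.72
ee_pos: [0.5405, 0.2767, 0.1323]
eef_rot: [0.0, 1.0, -0.023, -0.0]
ft_force: [0.5, -0.1, -3.4]
opening: 0.284
grasp_force: 12.0
```

Request:
move_arm(steps=[[0.4, 0, 0.9, 0, -1], [0.4, 0, 0.9, 0, -1], [0, 0, 0, 0, -1]])

```text
t: 32.97
ee_pos: [0.5413, 0.2767, 0.1307]
eef_rot: [0.0, 1.0, -0.023, -0.0]
ft_force: [0.4, 0.3, -3.7]
opening: 0.278
grasp_force: 12.0
```

Run:
```python
from fit import *
w=camera("wrist");state("round");gap(w,"round",slice(314,321),.0261,.0261,118,160)
```

```text
t 33.02 grasp pt in pocket mm [-5.7 -0.3 79.6] force pocket [-0.5 -0.2 -3.2] tcp [0.5413 0.2767 0.1307]
profile [(118, 139), (119, 103), (120, 76), (121, 67), (122, 67), (123, 67), (124, 66), (125, 66), (126, 66), (127, 66), (128, 66), (129, 67), (130, 66), (131, 66), (132, 67), (133, 67), (134, 67), (135, 67), (136, 67), (137, 67), (138, 68), (139, 75), (140, 84), (141, 84), (142, 81), (143, 80), (144, 81), (145, 80), (146, 80), (147, 80), (148, 80), (149, 79), (150, 80), (151, 81), (152, 80), (153, 80), (154, 80), (155, 80), (156, 83), (157, 99), (158, 127), (159, 131)]
pred mouth far inner/outer [np.float64(121.5), np.float64(118.8)] face far 98.2 mouth sides [np.float64(280.4), np.float64(352.4)] row per mm x 1.31
```

Request:
move_arm(steps=[[0, 0, 0, 0, -1], [0.4, 0, 0.9, 0, -1], [0.4, 0, 0.9, 0, -1], [0.4, 0, 0.9, 0, -1], [0.4, 0, 0.9, 0, -1], [0, 0, 0, 0, -1]], newtons=6)

```text
t: 33.52
ee_pos: [0.543, 0.2766, 0.1271]
eef_rot: [0.0, 1.0, -0.023, 0.0]
ft_force: [0.9, 0.7, -2.8]
opening: 0.285
grasp_force: 6.0
```

Request:
move_arm(steps=[[0.4, 0, 0.9, 0, -1], [0.4, 0, 0.9, 0, -1], [0.4, 0, 0.9, 0, -1], [0.4, 0, 0.9, 0, -1], [0, 0, 0, 0, -1]])

```text
t: 33.93
ee_pos: [0.5445, 0.2765, 0.1234]
eef_rot: [-0.0, 1.0, -0.023, -0.0]
ft_force: [0.8, 0.4, -2.7]
opening: 0.286
grasp_force: 6.0
```

Depth is about 25 mm and it is still hanging free.

Request:
move_arm(steps=[[0.4, 0, 0.9, 0, -1], [0.4, 0, 0.9, 0, -1], [0.4, 0, 0.9, 0, -1], [0, 0, 0, 0, -1]])

```text
t: 34.27
ee_pos: [0.5457, 0.2765, 0.1207]
eef_rot: [0.0, 1.0, -0.023, -0.0]
ft_force: [1.9, 0.8, -3.9]
opening: 0.282
grasp_force: 6.0
```

Request:
move_arm(steps=[[0.4, 0, 0.9, 0, -1], [0.4, 0, 0.9, 0, -1], [0.4, 0, 0.9, 0, -1], [0, 0, 0, 0, -1]])

```text
t: 34.6
ee_pos: [0.5469, 0.2764, 0.118]
eef_rot: [0.0, 1.0, -0.023, -0.0]
ft_force: [0.4, -0.5, -3.4]
opening: 0.281
grasp_force: 6.0
```

Run:
```python
from fit import *
w=camera("wrist");state("round");gap(w,"round",slice(314,321),.0261,.0261,124,164)
```

```text
t 34.65 grasp pt in pocket mm [-6.  -0.3 65.8] force pocket [ 0.5 -0.7 -4.4] tcp [0.5469 0.2764 0.1181]
profile [(124, 136), (125, 139), (126, 144), (127, 147), (128, 148), (129, 135), (130, 92), (131, 70), (132, 69), (133, 69), (134, 68), (135, 67), (136, 68), (137, 68), (138, 71), (139, 78), (140, 85), (141, 84), (142, 81), (143, 81), (144, 81), (145, 81), (146, 81), (147, 81), (148, 81), (149, 81), (150, 81), (151, 81), (152, 81), (153, 81), (154, 82), (155, 82), (156, 93), (157, 117), (158, 131), (159, 133), (160, 133), (161, 132), (162, 132), (163, 132)]
pred mouth far inner/outer [np.float64(132.2), np.float64(129.5)] face far 108.4 mouth sides [np.float64(278.8), np.float64(353.9)] row per mm x 1.33
```

Request:
move_arm(steps=[[0.4, 0, 0.9, 0, -1], [0.4, 0, 0.9, 0, -1], [0.4, 0, 0.9, 0, -1], [0, 0, 0, 0, -1]])

```text
t: 34.98
ee_pos: [0.5482, 0.2767, 0.1158]
eef_rot: [-0.0, 1.0, -0.023, 0.0]
ft_force: [-2.5, 2.7, 5.9]
opening: 0.284
grasp_force: 6.0
```

Request:
move_arm(steps=[[0.4, 0, 0.9, 0, -1], [0.4, 0, 0.9, 0, -1], [0, 0, 0, 0, -1]])

```text
t: 35.23
ee_pos: [0.549, 0.2768, 0.1142]
eef_rot: [-0.0, 1.0, -0.023, 0.0]
ft_force: [-2.1, 2.0, 6.9]
opening: 0.285
grasp_force: 6.0
```

Request:
move_arm(steps=[[0.4, 0, 0.9, 0, -1], [0, 0, 0, 0, -1]])

```text
t: 35.4
ee_pos: [0.5495, 0.2768, 0.1133]
eef_rot: [-0.0, 1.0, -0.023, 0.0]
ft_force: [-2.6, 3.3, 6.5]
opening: 0.284
grasp_force: 6.0
```

Request:
move_arm(steps=[[0, 0, 0, 0, -1], [0, 0, 0, 0, -1], [0, 0, 0, 0, -0.2], [0, 0, 0, 0, -0.1], [0, 0, 0, 0, 0.1], [0, 0, 0, 0, 0.2]], newtons=3)

```text
t: 35.9
ee_pos: [0.5492, 0.2762, 0.1126]
eef_rot: [0.0, 1.0, -0.023, -0.0]
ft_force: [0.4, 0.5, -0.1]
opening: 0.548
grasp_force: 0.0
```

Run:
```python
from fit import *
w=camera("wrist");state("round");o=readout.get_obs();print(o["opening"]);gap(w,"round",slice(314,321),.0261,.0261,128,164)
```

```text
t 35.95 grasp pt in pocket mm [-6.1 -0.5 59.9] force pocket [ 0.3  0.3 -0.2] tcp [0.5492 0.2762 0.1127]
0.5824332451432924
profile [(128, 141), (129, 141), (130, 145), (131, 148), (132, 152), (133, 148), (134, 124), (135, 85), (136, 70), (137, 69), (138, 69), (139, 69), (140, 70), (141, 72), (142, 78), (143, 86), (144, 87), (145, 85), (146, 84), (147, 83), (148, 84), (149, 84), (150, 84), (151, 84), (152, 84), (153, 83), (154, 83), (155, 84), (156, 84), (157, 83), (158, 84), (159, 86), (160, 104), (161, 136), (162, 135), (163, 134)]
pred mouth far inner/outer [np.float64(136.8), np.float64(134.1)] face far 112.8 mouth sides [np.float64(277.8), np.float64(354.3)] row per mm x 1.35
```

Request:
move_arm(steps=[[0, 0, -15, 0, 0.4], [0, 0, -30, 0, 0.6], [0, 0, -38, 0, 1], [0, 0, -35, 0, 1], [0, 0, -15, 0, 1], [-3, 12, -4, 0, 1], [-6, 26, 0, 0, 1], [-8, 37, 0, 0, 1]])

```text
t: 36.62
ee_pos: [0.5284, 0.2024, 0.2491]
eef_rot: [-0.0, 1.0, -0.022, -0.0]
ft_force: [0.0, -0.4, -0.2]
opening: 0.999
grasp_force: 0.0
```

Request:
move_arm(steps=[[-8, 39, 0, 0, 1], [-8, 39, 0, 0, 1], [-8, 39, 0, 0, 1], [-8, 39, 0, 0, 1], [-8, 39, 0, 0, 1], [-8, 39, 0, 0, 1], [-8, 39, 0, 0, 1], [-8, 39, 0, 0, 1]])

```text
t: 37.28
ee_pos: [0.4486, -0.1083, 0.2491]
eef_rot: [-0.0, 1.0, -0.023, -0.001]
ft_force: [1.0, -0.1, 0.1]
opening: 1.003
grasp_force: 0.0
```

Request:
move_arm(steps=[[-8, 39, 0, 0, 1], [-8, 39, 0, 0, 1], [-8, 39, 0, 0, 1], [-8, 39, 0, 0, 1], [-8, 38, 0, 0, 1], [-3, 15, 0, 0.101, 1], [0, 0, 0, 0.101, 1], [0, 0, 0, 0.101, 1]])

```text
t: 37.95
ee_pos: [0.3964, -0.3143, 0.2486]
eef_rot: [-0.0, 0.984, -0.177, -0.001]
ft_force: [0.7, -0.1, -0.5]
opening: 1.0
grasp_force: 0.0
```

Request:
move_arm(steps=[[0, 0, 0, 0, 1], [0, 0, 0, 0, 1], [0, 0, 0, 0, 1]])

```text
t: 38.2
ee_pos: [0.3975, -0.313, 0.2494]
eef_rot: [-0.0, 0.985, -0.172, -0.0]
ft_force: [-0.7, -0.1, 0.1]
opening: 0.997
grasp_force: 0.0
```

Run:
```python
from h import *
w=camera("wrist");cv2.imwrite("pics/w20.png",w["color"]);o=readout.get_obs();print(o["t"],o["ee_pos"],o["eef_rot"])
for r in search_frame(w,"die_square")[:2]:print(round(r["p"],2),np.round(r["rect"]),onz(w,*r["rect"][:2],.06).round(3))
r=search_frame(w,"die_square")
g=cv2.cvtColor(w["color"],cv2.COLOR_BGR2GRAY)
u,v,a,b=r[0]["rect"] if r else (318,155,50,60)
x0,y0,x1,y1=[int(k) for k in(max(u-a/2-12,0),max(v-b/2-12,0),u+a/2+12,v+b/2+12)]
s=cv2.resize(g[y0:y1,x0:x1],None,fx=4,fy=4,interpolation=cv2.INTER_CUBIC)
L=cv2.createLineSegmentDetector().detect(s)[0][:,0]
for l in sorted(L,key=lambda l:-np.hypot(l[2]-l[0],l[3]-l[1]))[:14]:
    p=[onz(w,x0+l[i]/4,y0+l[i+1]/4,.043)[:2] for i in(0,2)];d=p[1]-p[0]
    print((l/4+[x0,y0,x0,y0]).round(1).tolist(),"ang",np.degrees(np.arctan2(d[1],d[0])).round(1),"len",np.linalg.norm(d).round(4))
for p2 in(25,15):
    q=cv2.HoughCircles(s,cv2.HOUGH_GRADIENT,1,10,param1=80,param2=p2,minRadius=40,maxRadius=70)
    if q is not None:
        for c in q[0][:4]:print(p2,[round(x0+c[0]/4,1),round(y0+c[1]/4,1),round(c[2]/4,1)],onz(w,x0+c[0]/4,y0+c[1]/4,.128)[:2].round(4))
for rr in range(y0,y1,5):print(rr,g[rr,x0:x1:3].tolist())
print(x0,x1)
```

```text
38.25 [ 0.39771169 -0.31299999  0.24956175] [-1.16714153e-04  9.85085392e-01 -1.72066039e-01 -1.85171523e-04]
0.67 [318. 152.  40.  48.] [ 0.412 -0.318  0.06 ]
[332.4, 126.5, 338.4, 163.0] ang 170.3 len 0.0434
[301.9, 167.7, 295.2, 134.3] ang -9.5 len 0.0402
[297.2, 130.1, 330.6, 123.9] ang -99.5 len 0.0391
[321.1, 147.4, 303.6, 150.5] ang 80.5 len 0.0209
[319.4, 174.0, 306.7, 175.6] ang 77.5 len 0.0154
[335.8, 124.9, 338.9, 133.8] ang -179.3 len 0.0108
[328.2, 172.2, 319.2, 173.8] ang 80.6 len 0.0109
[328.4, 154.0, 326.8, 146.9] ang -6.4 len 0.0087
[327.8, 159.8, 327.8, 167.0] ang 160.1 len 0.0087
[337.9, 163.3, 330.8, 164.6] ang 80.8 len 0.0084
[343.6, 138.1, 345.9, 144.7] ang -180.0 len 0.0082
[305.0, 159.1, 309.0, 153.8] ang -56.9 len 0.008
[306.2, 171.0, 300.9, 167.4] ang 35.3 len 0.0077
[311.6, 173.5, 307.0, 169.6] ang 29.0 len 0.0072
15 [np.float32(316.9), np.float32(162.6), np.float32(11.7)] [ 0.4141 -0.3182]
15 [np.float32(317.6), np.float32(160.1), np.float32(14.3)] [ 0.4161 -0.3197]
15 [np.float32(318.1), np.float32(164.9), np.float32(13.8)] [ 0.4117 -0.3186]
15 [np.float3
[... 995 characters left out ...]
, 53, 52, 62, 144, 147, 147, 147]
160 [207, 206, 207, 205, 206, 145, 71, 48, 48, 48, 39, 43, 43, 41, 45, 59, 52, 50, 145, 147, 147, 146]
165 [209, 208, 207, 206, 207, 200, 76, 48, 46, 46, 49, 46, 43, 46, 63, 82, 142, 146, 145, 146, 146, 146]
170 [206, 207, 207, 206, 206, 208, 199, 84, 50, 48, 50, 53, 51, 55, 94, 96, 146, 145, 147, 145, 146, 147]
175 [206, 208, 206, 206, 206, 206, 207, 183, 145, 170, 143, 140, 146, 146, 146, 145, 145, 146, 146, 147, 147, 146]
180 [206, 208, 206, 205, 207, 207, 207, 207, 207, 208, 154, 145, 145, 145, 146, 145, 147, 145, 146, 146, 145, 145]
185 [205, 207, 208, 207, 207, 207, 206, 207, 205, 207, 162, 144, 145, 146, 146, 147, 146, 145, 145, 146, 147, 145]
285 349
```

Request:
move_arm(steps=[[0, 0, 0, -0.09, -0.1], [0, 0, 0, -0.09, -0.1], [16.5, 2.8, 25, 0, -0.1], [0, 0, 38, 0, -0.1], [0, 0, 38, 0, -0.1], [0, 0, 35, 0, -0.1], [0, 0, 21, 0, -0.1], [0, 0, 6, 0, -0.1]], newtons=3)

```text
t: 39.02
ee_pos: [0.4122, -0.3172, 0.0836]
eef_rot: [-0.002, 0.996, -0.084, -0.002]
ft_force: [-0.2, 0.7, 0.4]
opening: 0.462
grasp_force: 0.0
```

Request:
move_arm(steps=[[0, 0, 0, 0, -0.1], [0, 0, 0, 0, -1], [0, 0, 0, 0, -1], [0, 0, 0, 0, -1], [0, 0, 0, 0, -1], [0, 0, 0.6, 0, -1], [0, 0, 0.6, 0, -1]])

```text
t: 39.6
ee_pos: [0.4141, -0.3191, 0.0862]
eef_rot: [0.0, 0.996, -0.084, 0.001]
ft_force: [-0.2, 1.1, 3.9]
opening: 0.284
grasp_force: 3.0
```

Request:
move_arm(steps=[[-4.2, 0, -0.7, 0, -1], [-4.3, 0, -0.5, 0, -1], [-4.3, 0, -0.4, 0, -1], [-4.4, 0, -0.2, 0, -1], [-4.4, 0, 0.2, 0, -1], [-4.3, 0, 0.1, 0, -1], [-4.3, 0, 0.3, 0, -1], [-4.3, 0, 0.4, 0, -1]])

```text
t: 40.27
ee_pos: [0.3791, -0.3129, 0.0864]
eef_rot: [-0.0, 0.996, -0.085, -0.0]
ft_force: [0.7, -0.1, 2.3]
opening: 0.288
grasp_force: 3.0
```

Request:
move_arm(steps=[[-4.3, 0, 0.7, 0, -1], [-4.3, 0, 0.8, 0, -1], [-3.4, 0, 0.8, 0, -1], [-3, 0, 0.7, 0, -1], [0, 0, 0, 0, -1]])

```text
t: 40.68
ee_pos: [0.3642, -0.3102, 0.0832]
eef_rot: [-0.0, 0.996, -0.085, -0.0]
ft_force: [0.1, 0.4, 2.3]
opening: 0.289
grasp_force: 3.0
```

Run:
```python
from fit import *
w=camera("wrist");cv2.imwrite("pics/w21.png",w["color"]);print(readout.get_obs()["eef_rot"])
for L in(.094,.097):headtilt(w,.022,L=L,cols=(306,324,330),r0=20)
g=cv2.cvtColor(w["color"],cv2.COLOR_BGR2GRAY);print(list(zip(range(90,180,2),g[90:180:2,314:321].mean(1).astype(int).tolist())))
```

```text
[-1.14790045e-04  9.96415013e-01 -8.45995289e-02 -1.68678628e-04]
tilt [(306, 115, 29.6), (324, 115, 29.6), (330, 114, 30.2)] t 40.73 [ 0.3645 -0.3104  0.0833] F [-0.4  1.   3.2] op 0.281 3.0215399712324142
tilt [(306, 115, 28.2), (324, 115, 28.2), (330, 114, 28.8)] t 40.73 [ 0.3645 -0.3104  0.0833] F [-0.4  1.   3.2] op 0.281 3.0215399712324142
[(90, 200), (92, 201), (94, 201), (96, 201), (98, 201), (100, 201), (102, 201), (104, 201), (106, 201), (108, 202), (110, 201), (112, 200), (114, 96), (116, 51), (118, 52), (120, 51), (122, 52), (124, 52), (126, 51), (128, 52), (130, 53), (132, 52), (134, 53), (136, 52), (138, 52), (140, 62), (142, 67), (144, 62), (146, 64), (148, 63), (150, 64), (152, 64), (154, 75), (156, 104), (158, 104), (160, 105), (162, 104), (164, 104), (166, 105), (168, 105), (170, 105), (172, 105), (174, 105), (176, 105), (178, 106)]
```

Request:
move_arm(steps=[[0, 0, 0, 0, -1], [0, 0, 0, 0, -1], [0, 0, -10, 0, -1], [0, 0, -25, 0, -1], [0, 0, -38, 0, -1], [0, 0, -38, -0.063, -1], [0, 0, -26, -0.062, -1]], newtons=40)

```text
t: 41.32
ee_pos: [0.3653, -0.3109, 0.2233]
eef_rot: [0.001, 1.0, -0.021, 0.001]
ft_force: [1.1, -1.6, -2.3]
opening: 0.277
grasp_force: 40.0
```

Request:
move_arm(steps=[[3, -10, 0, 0, -1], [7, -21, 0, 0, -1], [12, -36, 0, 0, -1], [12.8, -39, 0, 0, -1], [12.8, -39, 0, 0, -1], [12.8, -39, 0, 0, -1], [12.8, -39, 0, 0, -1], [12.8, -39, 0, 0, -1]])

```text
t: 41.98
ee_pos: [0.4623, -0.0503, 0.2197]
eef_rot: [-0.0, 1.0, -0.022, -0.0]
ft_force: [1.4, -1.6, -1.9]
opening: 0.277
grasp_force: 40.0
```

Request:
move_arm(steps=[[12.8, -39, 0, 0, -1], [12.8, -39, 0, 0, -1], [12.6, -38, 0, 0, -1], [8, -24, 0, 0, -1], [3, -10, 10, 0, -1], [0, 0, 25, 0, -1], [0, 0, 15, 0, -1], [0, 0, 5, 0, -1]])

```text
t: 42.65
ee_pos: [0.5161, 0.0951, 0.1622]
eef_rot: [0.0, 1.0, -0.022, -0.002]
ft_force: [-0.3, -0.1, -4.3]
opening: 0.278
grasp_force: 40.0
```

Request:
move_arm(steps=[[0, 0, 0, 0, -1], [0, 0, 0, 0, -1], [0, 0, 0, 0, -1]])

```text
t: 42.9
ee_pos: [0.5187, 0.0948, 0.1662]
eef_rot: [-0.0, 1.0, -0.022, 0.001]
ft_force: [-0.4, -0.1, -2.7]
opening: 0.275
grasp_force: 40.0
```

Run:
```python
from fit import *
w=camera("wrist");cv2.imwrite("pics/w22.png",w["color"]);state("square");print(readout.get_obs()["eef_rot"]);gap(w,"square",slice(314,321),.0231,.0231,85,165)
g=cv2.cvtColor(w["color"],cv2.COLOR_BGR2GRAY)
for r in(106,116,122,128,134,140,146):print(r,g[r,276:300].tolist(),g[r,336:364].tolist())
```

```text
t 42.95 grasp pt in pocket mm [ -4.2  -0.9 118.2] force pocket [-1.   0.6 -2.5] tcp [0.5188 0.0949 0.1663]
[-7.03897971e-05  9.99749235e-01 -2.23796636e-02  7.82536682e-04]
profile [(85, 151), (86, 151), (87, 149), (88, 148), (89, 147), (90, 147), (91, 147), (92, 148), (93, 147), (94, 148), (95, 148), (96, 150), (97, 150), (98, 146), (99, 127), (100, 72), (101, 25), (102, 15), (103, 19), (104, 25), (105, 26), (106, 25), (107, 25), (108, 26), (109, 26), (110, 24), (111, 26), (112, 26), (113, 27), (114, 32), (115, 48), (116, 59), (117, 60), (118, 59), (119, 60), (120, 59), (121, 59), (122, 59), (123, 60), (124, 60), (125, 61), (126, 61), (127, 61), (128, 60), (129, 61), (130, 60), (131, 62), (132, 61), (133, 60), (134, 60), (135, 62), (136, 61), (137, 61), (138, 61), (139, 60), (140, 64), (141, 74), (142, 79), (143, 75), (144, 71), (145, 70), (146, 71), (147, 72), (148, 72), (149, 71), (150, 71), (151, 73), (152, 74), (153, 73), (154, 73), (155, 88), (156, 118), (157, 118), (158, 118), (159, 118), (160, 119), (161, 119), (162, 119), (163, 119), (164, 119)]
pred mouth far inner/outer [n
[... 1061 characters left out ...]
47, 149, 148]
134 [145, 147, 145, 146, 145, 146, 142, 114, 76, 61, 62, 62, 60, 62, 60, 61, 60, 62, 60, 58, 60, 60, 59, 59] [62, 61, 60, 60, 61, 61, 60, 59, 61, 60, 60, 58, 56, 79, 91, 92, 94, 93, 92, 99, 133, 148, 150, 150, 151, 149, 149, 150]
140 [141, 139, 141, 140, 141, 140, 136, 97, 63, 60, 65, 62, 63, 63, 63, 62, 62, 61, 62, 64, 63, 63, 64, 62] [66, 66, 66, 69, 68, 68, 68, 66, 67, 66, 66, 68, 61, 59, 70, 83, 89, 92, 91, 90, 90, 89, 96, 131, 142, 145, 146, 143]
146 [144, 145, 147, 147, 147, 147, 142, 101, 71, 70, 73, 72, 71, 72, 72, 73, 73, 73, 71, 73, 72, 73, 73, 73] [72, 74, 72, 72, 74, 72, 71, 72, 72, 71, 71, 72, 66, 67, 88, 105, 102, 98, 93, 89, 96, 130, 143, 145, 145, 145, 145, 146]
```

Request:
move_arm(steps=[[-1.6, 0, 0.8, 0, -1], [2.5, 0, 5.4, 0, -1], [2.5, 0, 5.4, 0, -1], [1.3, 0, 2.7, 0, -1], [0.4, 0, 0.9, 0, -1], [0, 0, 0, 0, -1]], newtons=12)

```text
t: 43.45
ee_pos: [0.5232, 0.0948, 0.1497]
eef_rot: [0.0, 1.0, -0.022, -0.0]
ft_force: [0.2, -0.3, -3.4]
opening: 0.284
grasp_force: 12.0
```

Request:
move_arm(steps=[[0.8, 0, 1.8, 0, -1], [0.8, 0, 1.8, 0, -1], [0, 0, 0, 0, -1], [0, 0, 0, 0, -1]])

```text
t: 43.78
ee_pos: [0.5249, 0.0948, 0.1466]
eef_rot: [-0.0, 1.0, -0.022, -0.0]
ft_force: [-0.4, -0.5, -3.0]
opening: 0.287
grasp_force: 12.0
```

Run:
```python
from fit import *
w=camera("wrist");state("square");gap(w,"square",slice(314,321),.0231,.0231,104,124)
g=cv2.cvtColor(w["color"],cv2.COLOR_BGR2GRAY)
for r in(114,118,124,130):print(r,g[r,276:298].tolist(),g[r,338:362].tolist())
```

```text
t 43.83 grasp pt in pocket mm [-7.  -0.7 97.8] force pocket [-0.7 -0.4 -2.9] tcp [0.5249 0.0948 0.1467]
profile [(104, 149), (105, 150), (106, 151), (107, 152), (108, 146), (109, 115), (110, 61), (111, 23), (112, 19), (113, 25), (114, 25), (115, 31), (116, 47), (117, 59), (118, 59), (119, 60), (120, 60), (121, 59), (122, 59), (123, 60)]
pred mouth far inner/outer [np.float64(110.5), np.float64(108.0)] face far 84.0 mouth sides [np.float64(285.7), np.float64(346.4)] row per mm x 1.26
114 [149, 150, 149, 148, 144, 125, 102, 93, 73, 64, 66, 64, 49, 31, 20, 17, 22, 25, 28, 28, 28, 30] [26, 29, 29, 27, 30, 39, 66, 75, 76, 95, 124, 126, 129, 158, 173, 172, 173, 175, 173, 173, 173, 174, 174, 174]
118 [145, 145, 145, 142, 143, 130, 110, 95, 78, 63, 56, 58, 59, 60, 58, 59, 61, 60, 59, 63, 58, 60] [60, 59, 61, 59, 62, 59, 61, 57, 63, 99, 124, 117, 130, 159, 169, 169, 170, 170, 169, 169, 170, 171, 168, 169]
124 [143, 141, 143, 142, 140, 136, 119, 105, 89, 68, 61, 58, 59, 60, 62, 63, 60, 61, 61, 62, 61, 60] [58, 59, 60, 62, 61, 61, 59, 60, 58, 58, 78, 93, 142, 162, 163, 165, 164, 165, 162, 163, 165, 163, 151, 144]
130 [134, 133, 134, 132, 133, 133, 122, 96, 71, 61, 62, 60, 62, 62, 61, 61, 61, 60, 60, 62, 61, 61] [63, 61, 62, 58, 60, 60, 62, 61, 60, 56, 58, 79, 97, 103, 109, 140, 153, 154, 154, 154, 153, 142, 135, 134]
```

Request:
move_arm(steps=[[0.7, 0, -0.3, 0, -1], [0.8, 0, 1.8, 0, -1], [0.8, 0, 1.8, 0, -1], [0, 0, 0, 0, -1]])

```text
t: 44.17
ee_pos: [0.5272, 0.0947, 0.143]
eef_rot: [0.0, 1.0, -0.022, -0.0]
ft_force: [-0.5, -0.1, -3.4]
opening: 0.287
grasp_force: 12.0
```

Request:
move_arm(steps=[[0.8, 0, 1.8, 0, -1], [0, 0, 0, 0, -1]])

```text
t: 44.33
ee_pos: [0.528, 0.0946, 0.1412]
eef_rot: [0.0, 1.0, -0.022, -0.0]
ft_force: [-0.4, -0.2, -2.5]
opening: 0.281
grasp_force: 12.0
```

Request:
move_arm(steps=[[0.8, 0, 1.8, 0, -1], [0, 0, 0, 0, -1]])

```text
t: 44.5
ee_pos: [0.5287, 0.0946, 0.1394]
eef_rot: [0.0, 1.0, -0.022, -0.0]
ft_force: [-0.3, 0.6, -3.6]
opening: 0.281
grasp_force: 12.0
```

Run:
```python
from fit import *
w=camera("wrist");state("square");gap(w,"square",slice(314,321),.0231,.0231,110,160)
```

```text
t 44.55 grasp pt in pocket mm [-6.5 -0.8 89.7] force pocket [-1.2 -0.1 -2. ] tcp [0.5287 0.0946 0.1395]
profile [(110, 148), (111, 150), (112, 151), (113, 152), (114, 148), (115, 129), (116, 78), (117, 61), (118, 59), (119, 60), (120, 60), (121, 60), (122, 59), (123, 60), (124, 59), (125, 60), (126, 60), (127, 60), (128, 61), (129, 61), (130, 60), (131, 60), (132, 62), (133, 61), (134, 60), (135, 60), (136, 61), (137, 60), (138, 60), (139, 60), (140, 62), (141, 68), (142, 76), (143, 78), (144, 75), (145, 72), (146, 72), (147, 73), (148, 73), (149, 73), (150, 72), (151, 72), (152, 73), (153, 74), (154, 73), (155, 80), (156, 100), (157, 117), (158, 119), (159, 119)]
pred mouth far inner/outer [np.float64(116.9), np.float64(114.3)] face far 90.1 mouth sides [np.float64(284.9), np.float64(347.0)] row per mm x 1.27
```

Request:
move_arm(steps=[[0.8, 0, 1.8, 0, -1], [0.8, 0, 1.8, 0, -1], [0, 0, 0, 0, -1]])

```text
t: 44.8
ee_pos: [0.5304, 0.0945, 0.1357]
eef_rot: [0.0, 1.0, -0.022, -0.0]
ft_force: [0.3, -1.4, -3.0]
opening: 0.28
grasp_force: 12.0
```

Request:
move_arm(steps=[[0.8, 0, 1.8, 0, -1], [0.8, 0, 1.8, 0, -1], [0, 0, 0, 0, -1]])

```text
t: 45.05
ee_pos: [0.5319, 0.0944, 0.1321]
eef_rot: [0.0, 1.0, -0.022, -0.0]
ft_force: [-0.3, 0.4, -2.5]
opening: 0.285
grasp_force: 12.0
```

Request:
move_arm(steps=[[0, 0, 0, 0, -1], [0.4, 0, 0.9, 0, -1], [0.4, 0, 0.9, 0, -1], [0.4, 0, 0.9, 0, -1], [0.4, 0, 0.9, 0, -1], [0, 0, 0, 0, -1]], newtons=6)

```text
t: 45.55
ee_pos: [0.5336, 0.0944, 0.1287]
eef_rot: [-0.0, 1.0, -0.022, -0.0]
ft_force: [0.3, 0.5, -2.7]
opening: 0.287
grasp_force: 6.0
```

Run:
```python
from fit import *
w=camera("wrist");state("square");gap(w,"square",slice(314,321),.0231,.0231,122,160)
```

```text
t 45.6 grasp pt in pocket mm [-6.6 -0.8 77.9] force pocket [-0.4  0.5 -2.6] tcp [0.5336 0.0944 0.1288]
profile [(122, 153), (123, 147), (124, 120), (125, 81), (126, 63), (127, 61), (128, 60), (129, 61), (130, 61), (131, 61), (132, 62), (133, 63), (134, 61), (135, 61), (136, 62), (137, 61), (138, 61), (139, 60), (140, 60), (141, 66), (142, 75), (143, 79), (144, 75), (145, 71), (146, 69), (147, 73), (148, 74), (149, 73), (150, 72), (151, 71), (152, 73), (153, 74), (154, 74), (155, 75), (156, 90), (157, 118), (158, 119), (159, 119)]
pred mouth far inner/outer [np.float64(125.5), np.float64(122.9)] face far 98.2 mouth sides [np.float64(283.8), np.float64(348.0)] row per mm x 1.29
```

Depth is about 19 mm and it is hanging free. I'll feel onward at 6 N.

Request:
move_arm(steps=[[0.4, 0, 0.9, 0, -1], [0.4, 0, 0.9, 0, -1], [0.4, 0, 0.9, 0, -1], [0, 0, 0, 0, -1]])

```text
t: 45.93
ee_pos: [0.5348, 0.0944, 0.1261]
eef_rot: [-0.0, 1.0, -0.022, -0.0]
ft_force: [1.1, -0.0, -2.8]
opening: 0.283
grasp_force: 6.0
```

Request:
move_arm(steps=[[0.4, 0, 0.9, 0, -1], [0.4, 0, 0.9, 0, -1], [0.4, 0, 0.9, 0, -1], [0, 0, 0, 0, -1]])

```text
t: 46.27
ee_pos: [0.536, 0.0944, 0.1234]
eef_rot: [-0.0, 1.0, -0.022, -0.0]
ft_force: [0.6, 1.0, -0.6]
opening: 0.286
grasp_force: 6.0
```

Request:
move_arm(steps=[[0.4, 0, 0.9, 0, -1], [0.4, 0, 0.9, 0, -1], [0.4, 0, 0.9, 0, -1], [0, 0, 0, 0, -1]])

```text
t: 46.6
ee_pos: [0.5373, 0.0945, 0.1211]
eef_rot: [-0.0, 1.0, -0.022, 0.0]
ft_force: [-1.6, 2.4, 5.9]
opening: 0.282
grasp_force: 6.0
```

Request:
move_arm(steps=[[0.4, 0, 0.9, 0, -1], [0, 0, 0, 0, -1]])

```text
t: 46.77
ee_pos: [0.5377, 0.0945, 0.1202]
eef_rot: [-0.0, 1.0, -0.022, 0.0]
ft_force: [-1.3, 1.1, 5.0]
opening: 0.283
grasp_force: 6.0
```

Run:
```python
from fit import *
w=camera("wrist");state("square");gap(w,"square",slice(314,321),.0231,.0231,128,160);fit3(w,.022,None,None,None,.09,"square") if 0 else None
```

```text
t 46.82 grasp pt in pocket mm [-6.6 -0.5 68.4] force pocket [0.3 1.9 6.1] tcp [0.5377 0.0945 0.1202]
profile [(128, 154), (129, 154), (130, 154), (131, 144), (132, 105), (133, 77), (134, 64), (135, 63), (136, 61), (137, 61), (138, 63), (139, 62), (140, 63), (141, 62), (142, 61), (143, 64), (144, 73), (145, 81), (146, 79), (147, 74), (148, 72), (149, 74), (150, 74), (151, 75), (152, 74), (153, 73), (154, 75), (155, 76), (156, 75), (157, 75), (158, 86), (159, 115)]
pred mouth far inner/outer [np.float64(133.2), np.float64(130.6)] face far 105.4 mouth sides [np.float64(283.2), np.float64(349.2)] row per mm x 1.31
```

Request:
move_arm(steps=[[0, 0, 0, 0, -1], [0, 0, 0, 0, -1], [0, 0, 0, 0, -0.2], [0, 0, 0, 0, -0.1], [0, 0, 0, 0, 0.1], [0, 0, 0, 0, 0.2]], newtons=3)

```text
t: 47.32
ee_pos: [0.5375, 0.0941, 0.1198]
eef_rot: [0.0, 1.0, -0.022, -0.0]
ft_force: [0.2, 0.8, 0.2]
opening: 0.545
grasp_force: 0.0
```

Run:
```python
from fit import *
w=camera("wrist");state("square");print(readout.get_obs()["opening"]);gap(w,"square",slice(314,321),.0231,.0231,128,160)
```

```text
t 47.37 grasp pt in pocket mm [-6.9 -0.8 68.1] force pocket [-0.3  0.5  0.1] tcp [0.5375 0.0942 0.1198]
0.5832245944852301
profile [(128, 156), (129, 157), (130, 156), (131, 142), (132, 88), (133, 65), (134, 64), (135, 64), (136, 63), (137, 63), (138, 63), (139, 63), (140, 64), (141, 63), (142, 61), (143, 62), (144, 68), (145, 78), (146, 82), (147, 77), (148, 74), (149, 75), (150, 75), (151, 76), (152, 76), (153, 74), (154, 74), (155, 76), (156, 77), (157, 76), (158, 77), (159, 93)]
pred mouth far inner/outer [np.float64(133.0), np.float64(130.4)] face far 105.2 mouth sides [np.float64(282.6), np.float64(348.7)] row per mm x 1.31
```

Request:
move_arm(steps=[[0, 0, -15, 0, 0.4], [0, 0, -30, 0, 0.6], [0, 0, -38, 0, 0.6], [0, 0, -35, 0, 0.6], [0, 0, -15, 0, 0.6], [-10, 0, 0, 0, 0.6], [-15, 0, 0, 0, 0.6], [0, 0, 0, 0, 0.6]])

```text
t: 48.03
ee_pos: [0.51, 0.0954, 0.2525]
eef_rot: [0.0, 1.0, -0.022, -0.001]
ft_force: [0.1, 0.4, 0.1]
opening: 0.802
grasp_force: 0.0
```

Request:
move_arm(steps=[[0, 0, 0, 0, 0.6], [0, 0, 0, 0, 0.6], [0, 0, 0, 0, 0.6]])

```text
t: 48.28
ee_pos: [0.5129, 0.0953, 0.2525]
eef_rot: [0.0, 1.0, -0.022, -0.0]
ft_force: [0.2, -0.3, -0.2]
opening: 0.799
grasp_force: 0.0
```

Run:
```python
from fit import *
w=camera("wrist");cv2.imwrite("pics/end.png",w["color"]);o=readout.get_obs();print(o["t"],o["ft_force"])
F=frame();g=cv2.cvtColor(w["color"],cv2.COLOR_BGR2GRAY)
for n,h,d in(("round",.025,.033),("oblong",.015,.0365),("square",.022,.026)):
    m=np.array(M[n]);print(n,"pred cap px",proj(w,m+F@[0,0,.12-d]).round(),"far-top row",proj(w,m+F@[h,0,.035-d])[1].round(1))
    cu,cv=proj(w,m+F@[0,0,.12-d]);x0,y0=int(cu-30),int(cv-30)
    if 0<=x0 and x0+60<640 and 0<=y0 and y0+60<400:
        q=cv2.HoughCircles(cv2.resize(g[y0:y0+60,x0:x0+60],None,fx=4,fy=4,interpolation=cv2.INTER_CUBIC),cv2.HOUGH_GRADIENT,1,200,param1=60,param2=12,minRadius=45,maxRadius=80)
        if q is not None:print("  cap seen",x0+q[0,0,0]/4,y0+q[0,0,1]/4)
for n in("die_round","die_square","die_oblong"):print(n,[(round(r["p"],2),np.round(r["rect"]).tolist()) for r in search_frame(w,n)[:2]])
```

```text
48.3333 [-0.09397636 -0.83191815 -0.01591154]
round pred cap px [104. 163.] far-top row 91.0
  cap seen 105.625 157.125
oblong pred cap px [211. 160.] far-top row 98.5
  cap seen 211.875 161.875
square pred cap px [316. 168.] far-top row 96.6
  cap seen 316.625 167.125
die_round [(0.56, [129.0, 131.0, 79.0, 89.0])]
die_square [(0.67, [317.0, 136.0, 45.0, 90.0]), (0.64, [230.0, 138.0, 70.0, 78.0])]
die_oblong [(0.69, [230.0, 137.0, 72.0, 79.0])]
```

All three caps appear where seated dies should be, and nothing moved on release. Handing in.

```bash
python3 -c "
from plant import ctrl
print(ctrl.hand_in())"
```

```text
the job is handed in; nothing more can be done
None
```

All three hand dies are in their matching pockets, felt down onto the floor at about 10 N before release, and the job was handed in at about 48 s; the oblong die rubbed the pocket rim at up to about 17 N on its first tries before it went in.

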